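# Close a spring-loaded split housing on its dowels for gap inspection

## Robot

A 7-joint arm with a two-finger parallel gripper is mounted at the origin on the work surface. World frame = base frame: x ahead of the robot, y to its left, z up, the work surface at z = 0. Lengths are in m, angles in degrees, forces in N, time in s.
With the tool pointing down it reaches from about 0.35 to 0.9 m from the base axis. Payload 19.9 kg.
Tool frame: the origin (TCP) lies at the very end of the fingers, on their centre line; the grasp point (between the pads) lies 19 mm behind it; z points along the fingers, y is the direction in which the jaws open and shut (so a half turn about z gives the same grasp; the last joint's range is limited). The gripper opens to 94 mm and grips with 3 to 60 N. Pads are 16 mm wide; open, the fingers measure 119 mm over their backs; the gripper's body (75 mm by 177 mm) begins 78 mm behind the grasp point.
Start: joints at [69.357, 23.915, -0.59, 92.452, 0.269, 63.638, -3.037], TCP at [0.196, -0.593, 0.205] pointing down, gripper open.
Joint ranges: [-161.28, 161.28], [-22.2, 115.67], [-73.04, 71.86], [3.21, 147.25], [-68.34, 248.33], [10.77, 114.83], [-161.83, 161.83]. Speed limits (degrees/s): [108.29, 108.29, 136.94, 136.94, 172.46, 172.46, 172.46].

## Interface

Orientations are given as a 3x3 rotation matrix whose columns are the frame's x, y, z axes.
In Python, from rig import robot gives the robot as it stands.
- The arm moves only by the tool servo_tool, never from a script. Its argument "plan" is a list of rows, each an object of numbers: "tx", "ty", "tz": the shift along the tool's x, y, z in mm; "wx", "wy", "wz": the turn, a rotation vector about the tool's x, y, z in rad; "hand": the finger opening in mm, from 0 to 94. A call has 1 to 12 rows; each row is the pose to reach, as a shift and turn from the pose commanded when the call began, along the tool's axes at that moment; what a row does not reach only later rows make up. A row lasts 1/10 s, in which the tool goes at most 50 mm and 8.59 degrees, less where a joint would pass 70% of its speed; a pose out of reach is approached as far as the arm can. A call with a gripper value outside its range is refused whole. The fingers move at their own pace and stop on an object; "grip_force" is the grip in N (left out, the last holds). Time passes only in rows, so rows that repeat a pose let the fingers close. It gives the time, the measured TCP pose, the force and the opening at its end, in the units of the state.
- robot.sense(): the state, without advancing time (a new reading comes with each control period).
- robot.camera(name): name is "scene" or "side" or "wrist"; returns the picture (384x512x3 uint8, red, green, blue); there is no depth.
- robot.get_calibration(name): a dict with "fx", "fy", "cx", "cy" (pixels), "dist" ([k1, k2, p1, p2, k3] as OpenCV has them; the pictures are not rectified), "origin" and "attitude" of the camera in the world. Camera axes: x right, y up, looking along -z (the intrinsics and any distortion apply to the point x, -y, -z); pixel columns grow to the right and rows downward; lengths in m; the calibration is good to about 2 mm. A picture is of the moment at which its call begins: read the wrist's pose just before it. get_calibration takes no time and is no camera call; for the wrist camera it gives the pose at the moment of the call.
- robot.job_done(): hands the job in, once; it reports no verdict.
Trained networks look in the newest picture that a camera, given by its name, has taken for a name from the list of things; names that differ only in an ending like _2 or _b are one class to them, and where a whole thing is asked for, a point or a joint stands for the part that bears it (a point fixed in the world has none). Each returns a list of dicts, best first, with "p" (0 to 1); they miss things now and then, are a little off and sometimes report something else, mostly with a low value. They report only what shows in the picture. A call takes as long as a camera call. They do not tell look-alikes from the thing itself.
- robot.look_for(name, camera): "position" ([x, y, z] in m, in world coordinates, good to about 4 mm: the middle of the surface that is visible of it).
- robot.regions_of(name, camera): "region" (384x512 bool, what is visible of it).
- robot.place_of(name, camera): "position" ([x, y, z] in m, in world coordinates, good to about 4 mm: a listed point, or the origin of a listed thing).
The state is a dict: "time": time; "q": joint angles; "qd": joint speeds; "joint_efforts": joint torques, N m; "eef_pos": TCP position; "tcp_rot": TCP orientation; "contact_force": force on the tool from outside, world axes, zero at the start; "wrist_torque": the same for the moment, N m; "grip_width": finger opening in m.
Only numpy, scipy, OpenCV 4.12 (cv2) and the standard library are available. Lean on these libraries where they do the work, as an engineer would, in place of code of your own. Each camera call takes 0.05 s, during which the arm holds its last target.

## Task

Take the blue bridge gauge off the lower half of the white housing and hang it by its window on the yellow peg of the stand, let go of it there, and then fit the upper half onto the two steel dowels, orange boss above orange boss. Press the upper half down against the spring until the halves meet all round, and finish while still holding the pair pressed fully shut with the gripper: do not let go. Leave the two small white sample cones and the steel setting ring where they stand.

Things in the scene. Friction and masses are not known exactly. Their poses are not given: they have to be found in the camera images.
- lower: Lower housing half, fixed in a green nest plate 100 x 130 x 12 mm. Origin: centre of the nest's underside, on the bench. The white half, 80 (x) x 110 (y) mm, spans z = 12 to 42 mm; its flat top, faced dark grey, is the parting face. Orange boss 12 x 26 x 14 mm on its +x side. The gauge starts standing on it.
- lower_face (a point): Centre of the lower half's parting face, 42 mm above the bench; axes as lower.
- dowel_a (a point): Foot of one of two steel dowels on the parting face, at (x, y) = (28, 38) mm of lower. 10 mm diameter, 18 mm tall, the top 6 mm tapering to 4 mm.
- dowel_b (a point): Foot of the other, equal dowel, at (-20, -38) mm of lower: the halves fit one way round only.
- plunger_rest (a point): Where the top of the brass spring plunger (16 mm diameter) in the middle of the parting face is while not pressed: 6 mm above the face. It begins to give at 4 N and takes 10 N to be pushed level with the face; it carries the upper half's weight without closing.
- upper: Upper half, loose, white, 0.17 kg, starts parting face down on the bench. Origin: centre of that face. Slab 80 (x) x 110 (y) x 18 mm; raised block 40 (x) x 60 (y) mm amid its top, z = 18 to 44 mm, to grip across x. Through holes of 12 mm diameter at (28, 38) and (-20, -38) mm. Orange boss on +x. Shut, its origin and axes are those of lower_face.
- gauge: Blue bridge gauge, loose, 0.12 kg; starts standing lengthwise (its y along the lower half's y) on the parting face. Origin: middle of the underside of its two steel feet (z 0 to 10 mm). Bar 16 x 106 (y) mm, z 10 to 18; on it an upright plate 10 mm thick (x), 44 wide (y), up to z = 88 mm. Grip: its solid top, z 60 to 88, pinched across x from above.
- gauge_eye (a point): Centre of the window through the gauge's plate (through along x, 24 mm wide in y, z = 32 to 60 mm), 46 mm above the gauge's origin; axes as gauge.
- stand: Fixed stand of grey painted steel: base 110 x 90 x 12 mm, square post 20 mm wide, its near face 35 mm to +x of the origin, its top 134 mm above the bench. A level yellow peg, 8 mm diameter, axis 130 mm above the bench, runs from the post along -x to 32 mm beyond the origin, where its end turns up to 140 mm. Origin: on the bench under the middle of the peg.
- peg_mid (a point): Middle of the peg, on its axis, 130 mm above the bench; axes as stand (free end toward -x, post toward +x). A hung gauge has its window's centre about 10 mm below this point.
- cone_a: White sample cone, 32 mm in diameter and 32 mm high, loose; origin at its foot. Leave it.
- cone_b: A second such cone. Leave it.
- ring_gauge: Steel setting ring, 56 mm outside, 32 mm inside, 16 mm high, loose; origin at the centre of its underside. Leave it.
Things that resemble listed ones, but are neither listed nor needed, are in the scene too. What is shaped like the upper but brown or purple is not meant. Several things look just like the lower: the one meant starts farthest to the robot's right.

How it is judged (in metres and radians):
On the way:
1. the gauge hangs by its window on the peg, let go and still (x of gauge_eye in the frame of peg_mid between -0.032 and 0.034 m and y of gauge_eye in the frame of peg_mid between -0.014 and 0.014 m and z of gauge_eye in the frame of peg_mid between -0.022 and 0.002 m and contact force between gauge and stand above 0.4 N and contact force between gauge and the fingers below 0.1 N and linear speed of gauge below 0.06 m/s), for 0.3 s.
At the end, for the whole second after the job is handed in: Upper half on both dowels, underside within 1.8 mm of the parting face, centre within 4 mm, tilt under 0.05 and turn under 0.08 rad; fingers press it (over 3 N, over 6 N between the halves). Gauge hangs still by its window on the peg, untouched by the fingers (all of step 1 and z of upper in the frame of lower_face between -0.003 and 0.0018 m and horizontal distance between upper and lower_face below 0.004 m and angle between the z axis of upper and the z axis of lower, either way round below 0.05 rad and angle between the x axis of upper and the x axis of lower, either way round below 0.08 rad and contact force between upper and lower above 6 N and contact force between upper and the fingers above 3 N); the arm keeps its last pose, push and grip.
It fails at once if a sample cone was moved more than 30 mm (distance of cone_a from where it was at the start of the episode above 0.03 m).
It fails at once if a sample cone was moved more than 30 mm (distance of cone_b from where it was at the start of the episode above 0.03 m).
It fails at once if the setting ring was moved more than 30 mm (distance of ring_gauge from where it was at the start of the episode above 0.03 m).
It also fails if it takes over 61 s, if anything falls off the work surface, if the arm or the gripper's body presses on something with over 40 N, if the wrist force passes 120 N, or if a joint passes its speed limit or range.

## Working session

There is one attempt and no reset: what is moved stays moved. The work goes in short steps, Python scripts to look and compute and a tool call to move; the robot and the scene stay as the last step left them, time stands still between calls to the robot, and variables do not carry over. Pictures are saved under pics/ and viewed, and the job is handed in when it is done.

Besides the shell and the picture viewer there is one more tool, called after "Call:" as name([rows], argument=value, ...), one row to a line, values as JSON. servo_tool: Moves the arm, as the interface text tells. Its arguments: {"type":"object","properties":{"plan":{"type":"array"},"grip_force":{"type":"number"}},"required":["plan"]}

```bash
ls; mkdir -p pics
python3 - <<'E'
from rig import robot
import cv2
for n in ["scene","side","wrist"]:
    im=robot.camera(n); cv2.imwrite(f"pics/{n}0.png",im[:,:,::-1])
    c=robot.get_calibration(n); print(n,c)
s=robot.sense(); print(s)
E
```

```text
pics
scene {'fx': 416.5717441790421, 'fy': 416.5717441790421, 'cx': 255.99752624900427, 'cy': 198.35235447561786, 'dist': array([-0.02900997,  0.        ,  0.        ,  0.        ,  0.        ]), 'origin': array([1.03476098, 0.24034003, 0.9077294 ]), 'attitude': array([[-0.55911319, -0.660272  ,  0.50143128],
       [ 0.82900469, -0.45396382,  0.3266008 ],
       [ 0.0119863 ,  0.5982957 ,  0.80118574]])}
side {'fx': 429.16810872844474, 'fy': 429.16810872844474, 'cx': 250.4513401882768, 'cy': 189.37007767645545, 'dist': array([-0.06243794,  0.        ,  0.        ,  0.        ,  0.        ]), 'origin': array([-0.05416683,  0.52843822,  0.94931503]), 'attitude': array([[-0.70116169,  0.50753019, -0.50078478],
       [-0.7129053 , -0.4874483 ,  0.50414302],
       [ 0.01176111,  0.7104979 ,  0.70360103]])}
wrist {'fx': 300.61573480042756, 'fy': 300.61573480042756, 'cx': 255.04149393242164, 'cy': 189.04799073790934, 'dist': array([-0.05552858,  0.        ,  0.        ,  0.        ,  0.        ]), 'origin': array([ 0.2661275 , -0.57114666,  0.38381789]), 'attitude': array([[ 0.31282406, 
[... 232 characters left out ...]
277, -3.03714028]), 'qd': array([ 0.06841128, -0.01241797, -0.0024227 , -0.08254022, -0.10256775,
        0.05863394, -0.12693595]), 'joint_efforts': array([ 1.19983681e-03, -8.51533771e+01,  6.39300663e-01, -4.26133883e+01,
       -4.87936637e-02,  1.72228483e-02,  7.33461616e-05]), 'eef_pos': array([ 0.19583131, -0.5932424 ,  0.20498478]), 'tcp_rot': array([[ 9.49605127e-01,  3.13448560e-01, -3.20014721e-04],
       [ 3.13448722e-01, -9.49604736e-01,  8.62949786e-04],
       [-3.33971261e-05, -9.19769747e-04, -9.99999576e-01]]), 'contact_force': array([ 0.15138894, -0.70470907,  0.08108853]), 'wrist_torque': array([ 0.00190904, -0.00198827,  0.03004084]), 'grip_width': 0.09368430670153298}
```

View pics/scene0.png

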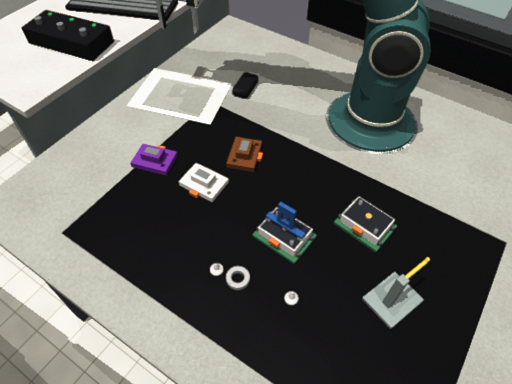

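View pics/side0.png

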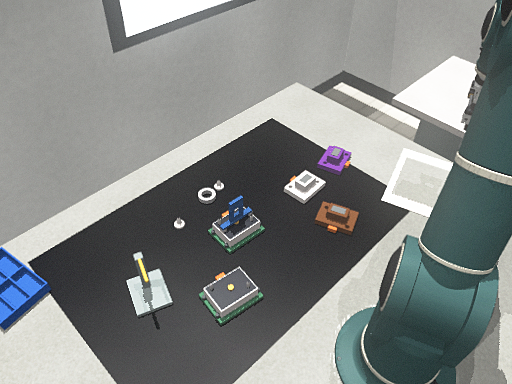

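View pics/wrist0.png

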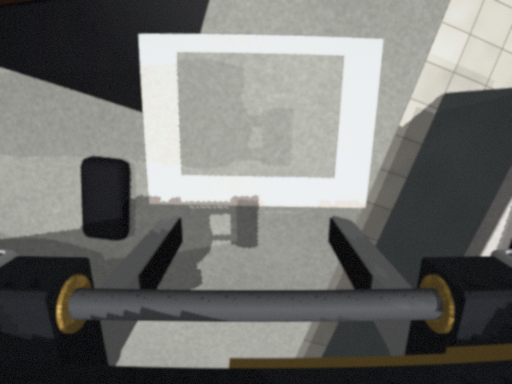

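Run:
```python
from rig import robot
for n in ["lower_face","upper","gauge","peg_mid","stand","cone_a","ring_gauge","lower","gauge_eye"]:
  for c in ["scene","side"]:
    print(n,c,[(d['position'].round(3).tolist() if hasattr(d['position'],'round') else d['position'],round(d['p'],2)) for d in robot.place_of(n,c)])
print(robot.sense()['time'])
```

```text
lower_face scene [([0.5256, -0.0019, 0.0378], 0.55)]
lower_face side [([0.5265, -0.0027, 0.0384], 0.66), ([0.3835, 0.1564, 0.0396], 0.6)]
upper scene [([0.3545, -0.2407, -0.0005], 0.97), ([0.5222, -0.4474, -0.0007], 0.85)]
upper side [([0.5044, -0.2803, -0.0019], 0.73), ([0.5191, -0.449, -0.001], 0.6), ([0.3562, -0.2394, 0.0014], 0.57)]
gauge scene [([0.532, -0.0057, 0.0385], 0.65)]
gauge side [([0.5299, 0.0002, 0.0479], 0.65)]
peg_mid scene [([0.5076, 0.3014, 0.132], 0.67)]
peg_mid side [([0.5092, 0.3028, 0.1315], 0.68), ([0.5318, -0.002, 0.0893], 0.67)]
stand scene [([0.5114, 0.2974, 0.0012], 0.93), ([0.5234, -0.0013, 0.0508], 0.43)]
stand side [([0.5059, 0.3031, -0.0004], 0.88)]
cone_a scene [([0.6995, -0.084, -0.0025], 0.61), ([0.6629, 0.0992, 0.0013], 0.47)]
cone_a side [([0.6984, -0.0879, 0.001], 0.56), ([0.6571, 0.1018, -0.002], 0.39)]
ring_gauge scene [([0.6903, -0.0268, -0.0025], 0.89)]
ring_gauge side [([0.6849, -0.0312, 0.0026], 0.52)]
lower scene [([0.3777, 0.1522, 0.0022], 0.87), ([0.528, -0.0007, 0.001], 0.57), ([0.5005, -0.044, 0.0395], 0.46), ([0.5036, -0.2785, -0.0054], 0.24)]
lower side [([0.532, -0.0028, 0.0046], 0.72)]
gauge_eye scene [([0.5294, -0.0066, 0.0874], 0.63)]
gauge_eye side [([0.5298, -0.0044, 0.0904], 0.96)]
1.05
```

Run:
```python
import cv2
a=cv2.imread("pics/scene0.png");b=cv2.imread("pics/side0.png")
def crop(im,x,y,w,h,n,k): cv2.imwrite(n,cv2.resize(im[y:y+h,x:x+w],None,fx=k,fy=k,interpolation=cv2.INTER_CUBIC))
crop(a,240,190,100,75,"pics/c1.png",8)
crop(a,160,150,90,65,"pics/c2.png",8)
crop(a,350,245,100,75,"pics/c3.png",8)
crop(b,190,185,100,75,"pics/c4.png",8)
crop(b,270,155,100,75,"pics/c5.png",8)
crop(b,110,245,100,75,"pics/c6.png",8)
```

```text
(no output)
```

View pics/c1.png

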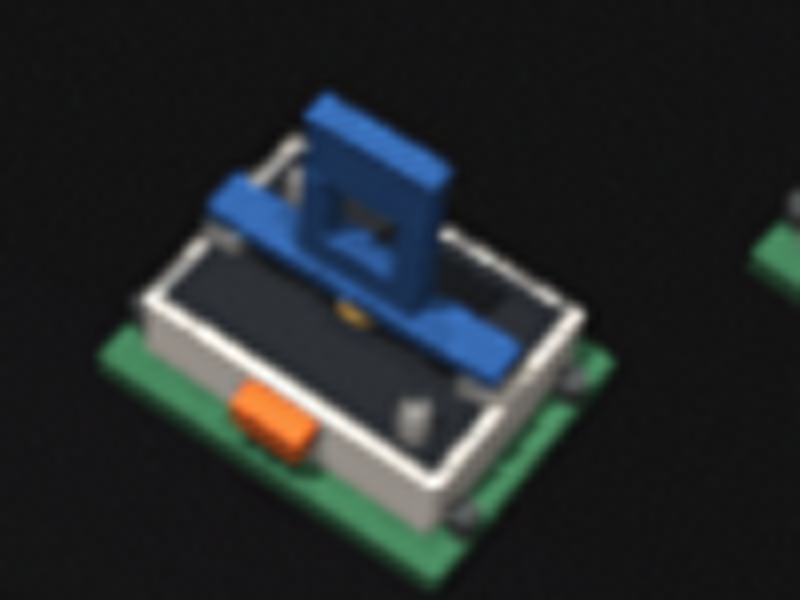

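View pics/c2.png

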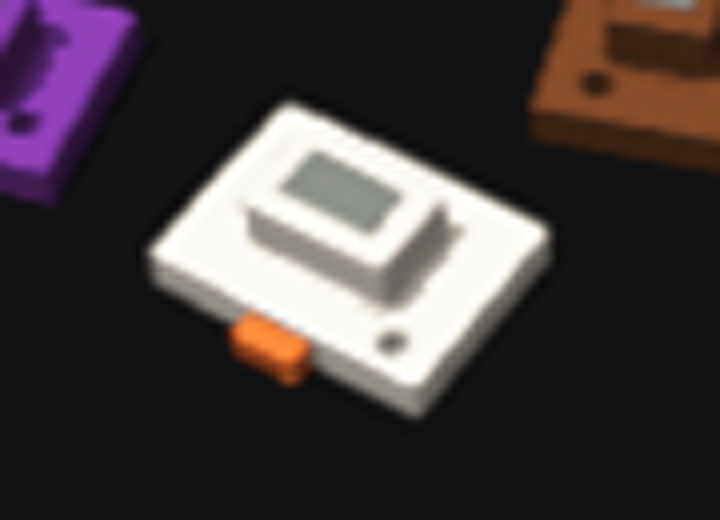

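View pics/c3.png

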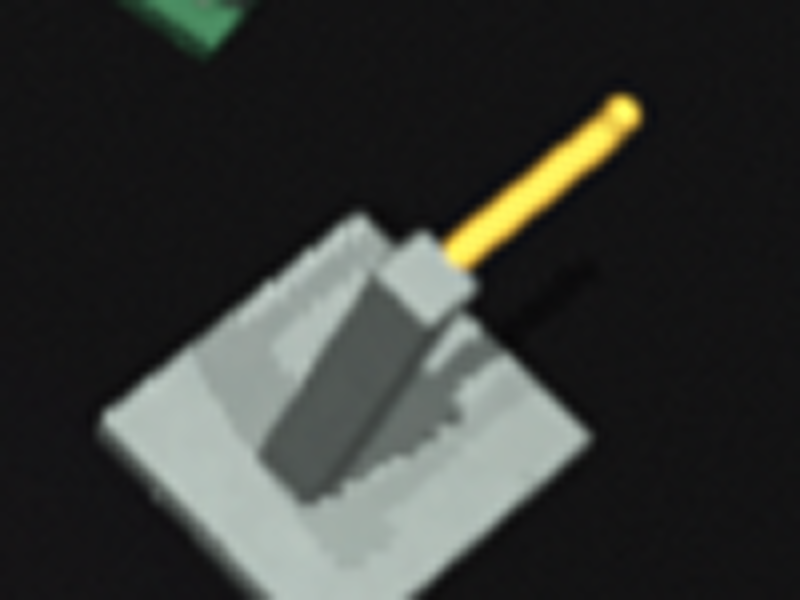

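View pics/c4.png

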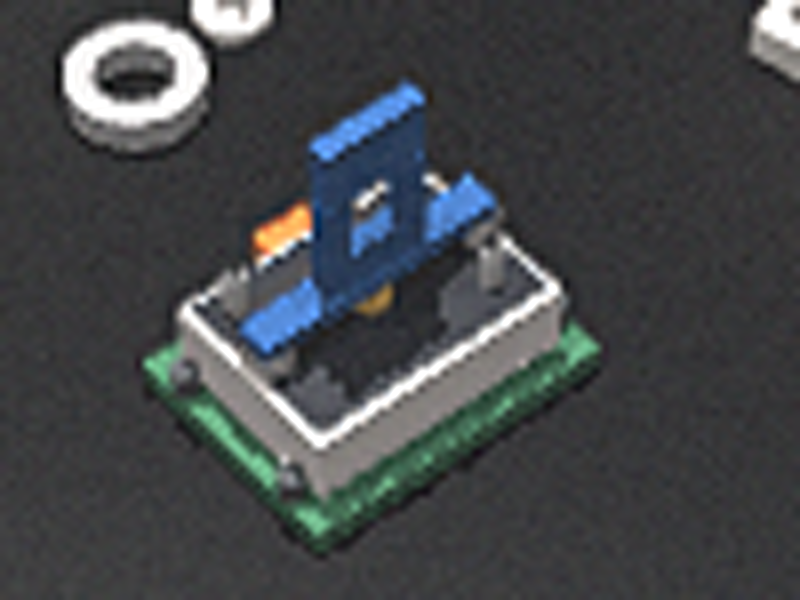

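View pics/c5.png

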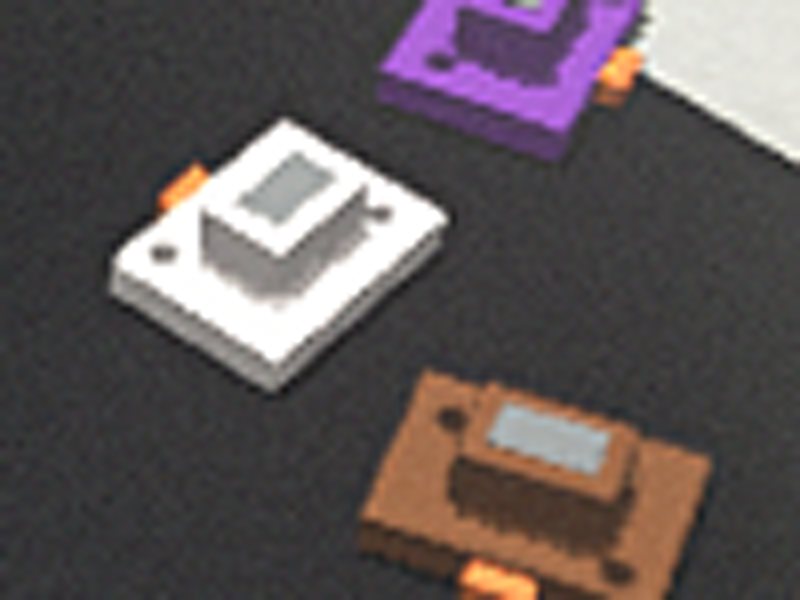

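View pics/c6.png

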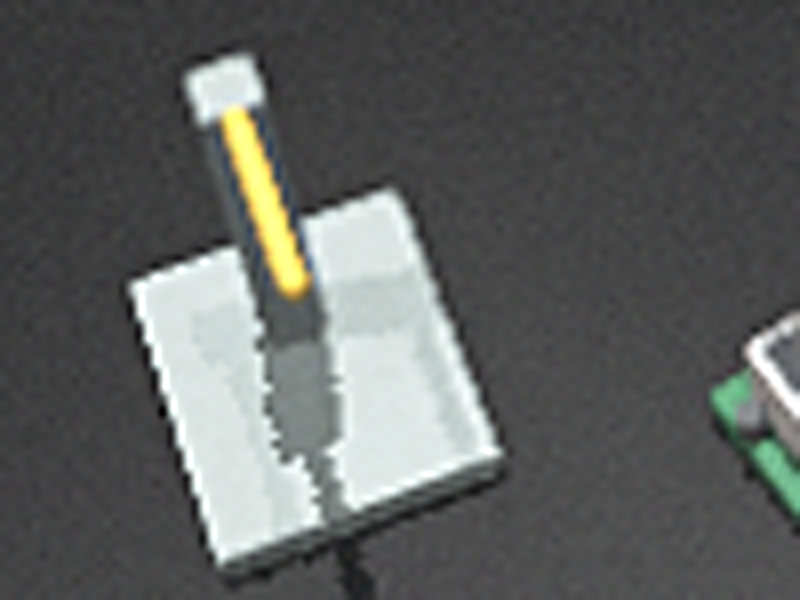

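```bash
cat > h.py <<'E'
import numpy as np, cv2
from scipy.optimize import least_squares
from scipy.spatial.transform import Rotation as R
def proj(P,c):
    P=np.atleast_2d(P)
    p=(P-c['origin'])@c['attitude']   # camera coords
    p=p*np.array([1,-1,-1])
    K=np.array([[c['fx'],0,c['cx']],[0,c['fy'],c['cy']],[0,0,1]])
    return cv2.projectPoints(p.reshape(-1,1,3),np.zeros(3),np.zeros(3),K,np.array(c['dist']))[0].reshape(-1,2)
def fit(obs,x0,z0=0.,freez=True):
    # obs: list of (calib, model pts mm Nx3, pix Nx2)
    def f(v):
        M=R.from_euler('z',v[2]).as_matrix()
        z=v[3] if freez else z0
        r=[]
        for c,m,p in obs:
            P=np.asarray(m)/1000@M.T+[v[0],v[1],z]
            r.append((proj(P,c)-p).ravel())
        return np.concatenate(r)
    s=least_squares(f,list(x0)+([z0] if freez else []),x_scale=[.01,.01,.1]+([.01] if freez else []),loss='soft_l1')
    return s.x,f(s.x).reshape(-1,2)
def un(pts,ox,oy,k=8): return (np.array(pts,float)+.5)/k-.5+[ox,oy]
E
cat > fit1.py <<'E'
from h import *
from rig import robot
S=robot.get_calibration("scene");D=robot.get_calibration("side")
def c4(x,y,z): return [[x,y,z],[x,-y,z],[-x,y,z],[-x,-y,z]]
F={}
m=c4(40,55,42)
F['lower']=([(S,m,un([(432,485),(150,298),(582,312),(297,135)],240,190)),
 (D,[m[0],m[2],m[3]],un([(190,310),(320,440),(562,290)],190,185))],(.527,-.002,0))
m=c4(40,55,18); h=[[28,38,18],[-20,-38,18]]
F['upper']=([(S,m+h[:1],un([(415,390),(150,250),(550,232),(290,100),(390,343)],160,150)),
 (D,m+h,un([(115,262),(285,120),(272,365),(448,218),(163,252),(380,213)],270,155))],(.504,-.28,0))
m=[[35,-10,134],[35,10,134],[55,-10,134],[55,10,134],[-32,0,138]]
F['stand']=([(S,m,un([(425,230),(477,285),(378,275),(430,322),(620,110)],350,245)),
 (D,m,un([(268,105),(200,125),(250,55),(183,75),(293,290)],110,245))],(.508,.302,0))
m=c4(5,22,88)+c4(8,53,18)
F['gauge']=([(S,m,un([(432,188),(307,112),(453,165),(327,90),(495,382),(208,208),(520,345),(238,175)],240,190)),
 (D,m,un([(310,148),(408,80),(322,162),(426,97),(243,330),(470,175),(262,355),(495,210)],190,185))],(.53,-.003,0))
for k,(o,x0) in F.items():
    z0={'gauge':.042}.get(k,0)
    for fz in (True,False):
        v,r=fit(o,x0,z0,fz); print(k,fz,v.round(4),'yawdeg',round(np.degrees(v[2]),2),'rms',r.std().round(2),'max',abs(r).max().round(2))
    for c in o: 
        v2,_=fit([c],x0,z0,False); print('   single',v2.round(4))
E
python3 fit1.py
```

```text
lower True [ 5.271e-01 -3.300e-03 -7.360e-02 -1.000e-04] yawdeg -4.22 rms 0.6 max 1.3
lower False [ 0.5271 -0.0032 -0.0735] yawdeg -4.21 rms 0.6 max 1.32
   single [ 0.527  -0.0033 -0.0708]
   single [ 0.5274 -0.0034 -0.0788]
upper True [ 0.5071 -0.2774  0.039   0.    ] yawdeg 2.23 rms 0.25 max 0.52
upper False [ 0.5071 -0.2774  0.039 ] yawdeg 2.24 rms 0.25 max 0.52
   single [ 0.5069 -0.2778  0.0368]
   single [ 0.507  -0.2768  0.042 ]
stand True [ 0.509   0.303  -0.3318 -0.0006] yawdeg -19.01 rms 0.47 max 1.12
stand False [ 0.509   0.3031 -0.3326] yawdeg -19.05 rms 0.51 max 1.12
   single [ 0.509   0.3017 -0.3168]
   single [ 0.5089  0.3046 -0.3482]
gauge True [ 0.5285 -0.0035 -0.0415  0.0415] yawdeg -2.38 rms 0.43 max 1.29
gauge False [ 0.5285 -0.0034 -0.0414] yawdeg -2.37 rms 0.45 max 1.39
   single [ 0.5284 -0.0041 -0.0453]
   single [ 0.5282 -0.0021 -0.0425]
```

```bash
cat >> h.py <<'E'
def rel(x,y,z,ang,s=None):
    """target TCP, ang= azimuth deg of tool y axis (either way round handled by caller)"""
    from rig import robot
    s=s or robot.sense()
    a=np.radians(ang); ty=np.array([np.cos(a),np.sin(a),0]); tz=np.array([0,0,-1.]); tx=np.cross(ty,tz)
    T=np.c_[tx,ty,tz]; M=np.array(s['tcp_rot'])
    d=M.T@(np.array([x,y,z])-s['eef_pos'])*1000
    w=R.from_matrix(M.T@T).as_rotvec()
    print('t',d.round(1),'w',w.round(4),'| pos',np.round(s['eef_pos'],4),'yang',np.degrees(np.arctan2(M[1,1],M[0,1])).round(2),'time',round(s['time'],2),'F',np.round(s['contact_force'],1),'grip',round(s['grip_width']*1000,1),'q',np.round(s['q'],0))
E
python3 -c "
from h import *
rel(.5285,-.0035,.2,-2.4)"
```

```text
t [ 500.8 -456.     5.4] w [-1.0000e-04 -1.0000e-04 -1.2101e+00] | pos [ 0.1959 -0.5935  0.2054] yang -71.73 time 1.05 F [ 0.4  0.5 -0.6] grip 94.1 q [69. 24. -1. 92.  0. 64. -3.]
```

Call:
servo_tool([
  {"tx": 501, "ty": -456, "tz": 5, "wz": -1.21, "hand": 94},
  {"tx": 501, "ty": -456, "tz": 5, "wz": -1.21, "hand": 94},
  {"tx": 501, "ty": -456, "tz": 5, "wz": -1.21, "hand": 94},
  {"tx": 501, "ty": -456, "tz": 5, "wz": -1.21, "hand": 94},
  {"tx": 501, "ty": -456, "tz": 5, "wz": -1.21, "hand": 94},
  {"tx": 501, "ty": -456, "tz": 5, "wz": -1.21, "hand": 94},
  {"tx": 501, "ty": -456, "tz": 5, "wz": -1.21, "hand": 94},
  {"tx": 501, "ty": -456, "tz": 5, "wz": -1.21, "hand": 94},
  {"tx": 501, "ty": -456, "tz": 5, "wz": -1.21, "hand": 94},
  {"tx": 501, "ty": -456, "tz": 5, "wz": -1.21, "hand": 94},
  {"tx": 501, "ty": -456, "tz": 5, "wz": -1.21, "hand": 94},
  {"tx": 501, "ty": -456, "tz": 5, "wz": -1.21, "hand": 94},
], grip_force=25)

```text
schema error: expected keys tx, ty, tz, wx, wy, wz, hand
```

```bash
python3 -c "
from h import *
rel(.5285,-.0035,.2,-2.4)"
```

```text
t [ 500.8 -456.     5.4] w [-1.0000e-04 -1.0000e-04 -1.2101e+00] | pos [ 0.1959 -0.5935  0.2054] yang -71.73 time 1.05 F [ 0.4  0.5 -0.6] grip 94.1 q [69. 24. -1. 92.  0. 64. -3.]
```

Call:
servo_tool([
  {"tx": 501, "ty": -456, "tz": 5, "wx": 0, "wy": 0, "wz": -1.21, "hand": 94},
  {"tx": 501, "ty": -456, "tz": 5, "wx": 0, "wy": 0, "wz": -1.21, "hand": 94},
  {"tx": 501, "ty": -456, "tz": 5, "wx": 0, "wy": 0, "wz": -1.21, "hand": 94},
  {"tx": 501, "ty": -456, "tz": 5, "wx": 0, "wy": 0, "wz": -1.21, "hand": 94},
  {"tx": 501, "ty": -456, "tz": 5, "wx": 0, "wy": 0, "wz": -1.21, "hand": 94},
  {"tx": 501, "ty": -456, "tz": 5, "wx": 0, "wy": 0, "wz": -1.21, "hand": 94},
  {"tx": 501, "ty": -456, "tz": 5, "wx": 0, "wy": 0, "wz": -1.21, "hand": 94},
  {"tx": 501, "ty": -456, "tz": 5, "wx": 0, "wy": 0, "wz": -1.21, "hand": 94},
  {"tx": 501, "ty": -456, "tz": 5, "wx": 0, "wy": 0, "wz": -1.21, "hand": 94},
  {"tx": 501, "ty": -456, "tz": 5, "wx": 0, "wy": 0, "wz": -1.21, "hand": 94},
  {"tx": 501, "ty": -456, "tz": 5, "wx": 0, "wy": 0, "wz": -1.21, "hand": 94},
  {"tx": 501, "ty": -456, "tz": 5, "wx": 0, "wy": 0, "wz": -1.21, "hand": 94},
], grip_force=25)

```text
time: 2.25
eef_pos: [0.4914, -0.0691, 0.2014]
tcp_rot: [[0.042, 0.999, 0.001], [0.999, -0.042, -0.0], [-0.0, 0.001, -1.0]]
contact_force: [1.8, -1.6, 0.9]
grip_width: 0.0943
```

```bash
python3 -c "
from h import *
rel(.5285,-.0035,.2,-2.4)"
```

```text
t [67.1 34.3  1.4] w [ 0.0007  0.0004 -0.0005] | pos [ 0.4914 -0.0691  0.2014] yang -2.43 time 2.25 F [ 1.8 -1.6  0.9] grip 94.3 q [ 33.  13. -32. 110.   8.  59.  -5.]
```

Call:
servo_tool([
  {"tx": 67, "ty": 34, "tz": 1, "wx": 0, "wy": 0, "wz": 0, "hand": 94},
  {"tx": 67, "ty": 34, "tz": 1, "wx": 0, "wy": 0, "wz": 0, "hand": 94},
  {"tx": 67, "ty": 34, "tz": 1, "wx": 0, "wy": 0, "wz": 0, "hand": 94},
  {"tx": 67, "ty": 34, "tz": 1, "wx": 0, "wy": 0, "wz": 0, "hand": 94},
])

```text
time: 2.65
eef_pos: [0.5273, -0.0053, 0.1998]
tcp_rot: [[0.041, 0.999, -0.001], [0.999, -0.041, 0.0], [0.0, -0.001, -1.0]]
contact_force: [0.0, -0.8, -1.1]
grip_width: 0.0939
```

```bash
python3 -c "
from h import *
rel(.5285,-.0035,.106,-2.4)
from rig import robot
robot.sense();im=robot.camera('wrist');cv2.imwrite('pics/w1.png',im[:,:,::-1])
c=robot.get_calibration('wrist')
M=R.from_euler('z',-.0415).as_matrix()
m=np.array([[5,22,88],[5,-22,88],[-5,22,88],[-5,-22,88]])/1000@M.T+[.5285,-.0035,.042]
print(proj(m,c).round(0))
"
```

```text
t [ 1.8  1.1 93.8] w [-0.0005 -0.0001  0.0007] | pos [ 0.5273 -0.0053  0.1998] yang -2.36 time 2.65 F [ 0.  -0.8 -1.1] grip 93.9 q [ 26.  17. -34. 106.  11.  60. -15.]
[[262. 170.]
 [262. 219.]
 [250. 170.]
 [250. 219.]]
```

View pics/w1.png

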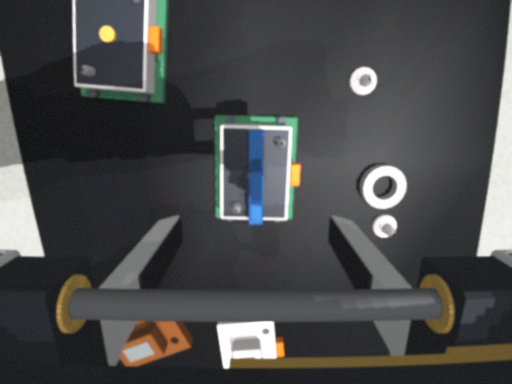

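Call:
servo_tool([
  {"tx": 1.5, "ty": 1, "tz": 40, "wx": 0, "wy": 0, "wz": 0, "hand": 94},
  {"tx": 1.5, "ty": 1, "tz": 75, "wx": 0, "wy": 0, "wz": 0, "hand": 94},
  {"tx": 1.5, "ty": 1, "tz": 93, "wx": 0, "wy": 0, "wz": 0, "hand": 94},
  {"tx": 1.5, "ty": 1, "tz": 93, "wx": 0, "wy": 0, "wz": 0, "hand": 94},
  {"tx": 1.5, "ty": 1, "tz": 93, "wx": 0, "wy": 0, "wz": 0, "hand": 60},
  {"tx": 1.5, "ty": 1, "tz": 93, "wx": 0, "wy": 0, "wz": 0, "hand": 30},
])

```text
time: 3.3
eef_pos: [0.5292, -0.0044, 0.1084]
tcp_rot: [[0.043, 0.999, 0.002], [0.999, -0.043, -0.0], [-0.0, 0.002, -1.0]]
contact_force: [0.1, -0.7, 0.6]
grip_width: 0.0812
```

```bash
python3 -c "
from h import *
rel(.5285,-.0035,.106,-2.4)"
```

```text
t [ 0.9 -0.7  2.4] w [ 0.0018  0.0003 -0.0009] | pos [ 0.5292 -0.0044  0.1084] yang -2.45 time 3.3 F [ 0.1 -0.7  0.6] grip 81.2 q [ 23.  24. -32. 110.  16.  50. -19.]
```

Call:
servo_tool([
  {"tx": 0, "ty": 0, "tz": 1, "wx": 0, "wy": 0, "wz": 0, "hand": 0},
  {"tx": 0, "ty": 0, "tz": 1, "wx": 0, "wy": 0, "wz": 0, "hand": 0},
  {"tx": 0, "ty": 0, "tz": 1, "wx": 0, "wy": 0, "wz": 0, "hand": 0},
  {"tx": 0, "ty": 0, "tz": 1, "wx": 0, "wy": 0, "wz": 0, "hand": 0},
  {"tx": 0, "ty": 0, "tz": 1, "wx": 0, "wy": 0, "wz": 0, "hand": 0},
  {"tx": 0, "ty": 0, "tz": 1, "wx": 0, "wy": 0, "wz": 0, "hand": 0},
  {"tx": 0, "ty": 0, "tz": 1, "wx": 0, "wy": 0, "wz": 0, "hand": 0},
  {"tx": 0, "ty": 0, "tz": 1, "wx": 0, "wy": 0, "wz": 0, "hand": 0},
  {"tx": 0, "ty": 0, "tz": 1, "wx": 0, "wy": 0, "wz": 0, "hand": 0},
], grip_force=25)

```text
time: 4.2
eef_pos: [0.5285, -0.0039, 0.106]
tcp_rot: [[0.042, 0.999, -0.0], [0.999, -0.042, 0.0], [0.0, -0.0, -1.0]]
contact_force: [2.0, -0.2, -2.6]
grip_width: 0.0097
```

```bash
python3 -c "
from h import *
rel(.5285,-.0035,.106,-2.4)"
```

```text
t [ 0.4  0.  -0. ] w [-0.0002 -0.0001 -0.0001] | pos [ 0.5285 -0.0039  0.106 ] yang -2.41 time 4.2 F [ 2.  -0.2 -2.6] grip 9.7 q [ 23.  24. -32. 110.  16.  50. -20.]
```

Call:
servo_tool([
  {"tx": 0, "ty": 0, "tz": -15, "wx": 0, "wy": 0, "wz": 0, "hand": 0},
  {"tx": 0, "ty": 0, "tz": -40, "wx": 0, "wy": 0, "wz": 0, "hand": 0},
  {"tx": 0, "ty": 0, "tz": -64, "wx": 0, "wy": 0, "wz": 0, "hand": 0},
  {"tx": 0, "ty": 0, "tz": -64, "wx": 0, "wy": 0, "wz": 0, "hand": 0},
])

```text
time: 4.6
eef_pos: [0.5301, -0.0037, 0.1737]
tcp_rot: [[0.042, 0.999, 0.005], [0.999, -0.042, -0.0], [-0.0, 0.005, -1.0]]
contact_force: [0.3, -0.8, -1.6]
grip_width: 0.0098
```

```bash
python3 -c "
from h import *
import numpy as np
# approach point at stand x=-62
v=np.array([.509,.303]);a=np.radians(-19.05)
for sx in (-.065,.002): 
  p=v+sx*np.array([np.cos(a),np.sin(a)]); print(p); rel(p[0],p[1],.152+.018*(sx<0),-19)
"
```

```text
[0.44755978 0.32421555]
t [324.2 -96.2   3.2] w [ 0.0047 -0.0005  0.2897] | pos [ 0.5301 -0.0037  0.1737] yang -2.4 time 4.6 F [ 0.3 -0.8 -1.6] grip 9.8 q [ 25.  19. -34. 107.  12.  57. -16.]
[0.51089047 0.30234721]
t [305.  -32.1  21.5] w [ 0.0047 -0.0005  0.2897] | pos [ 0.5301 -0.0037  0.1737] yang -2.4 time 4.6 F [ 0.3 -0.8 -1.6] grip 9.8 q [ 25.  19. -34. 107.  12.  57. -16.]
```

```bash
python3 -c "
from h import *
rel(.399,.214,.17,-19)
"
```

```text
t [ 212.1 -140.1    3. ] w [ 0.0047 -0.0005  0.2897] | pos [ 0.5301 -0.0037  0.1737] yang -2.4 time 4.6 F [ 0.3 -0.8 -1.6] grip 9.8 q [ 25.  19. -34. 107.  12.  57. -16.]
```

Call:
servo_tool([
  {"tx": 20, "ty": -14, "tz": 1, "wx": 0, "wy": 0, "wz": 0.03, "hand": 0},
  {"tx": 55, "ty": -36, "tz": 2, "wx": 0, "wy": 0, "wz": 0.08, "hand": 0},
  {"tx": 90, "ty": -60, "tz": 3, "wx": 0, "wy": 0, "wz": 0.13, "hand": 0},
  {"tx": 125, "ty": -83, "tz": 3, "wx": 0, "wy": 0, "wz": 0.18, "hand": 0},
  {"tx": 160, "ty": -106, "tz": 3, "wx": 0, "wy": 0, "wz": 0.23, "hand": 0},
  {"tx": 190, "ty": -126, "tz": 3, "wx": 0, "wy": 0, "wz": 0.28, "hand": 0},
  {"tx": 212, "ty": -140, "tz": 3, "wx": 0, "wy": 0, "wz": 0.29, "hand": 0},
  {"tx": 212, "ty": -140, "tz": 3, "wx": 0, "wy": 0, "wz": 0.29, "hand": 0},
])

```text
time: 5.4
eef_pos: [0.3957, 0.2165, 0.1674]
tcp_rot: [[0.322, 0.947, 0.0], [0.947, -0.322, 0.001], [0.001, -0.0, -1.0]]
contact_force: [1.3, -0.0, -1.1]
grip_width: 0.0099
```

```bash
python3 -c "
from h import *
rel(.4476,.3242,.17,-19)
"
```

```text
t [118.7  14.5  -2.5] w [-0.0001 -0.0006  0.0041] | pos [0.3957 0.2165 0.1674] yang -18.77 time 5.4 F [ 1.3 -0.  -1.1] grip 9.9 q [  4.  12. -40. 117.   9.  54. -60.]
```

Call:
servo_tool([
  {"tx": 30, "ty": 4, "tz": 4, "wx": 0, "wy": 0, "wz": 0, "hand": 0},
  {"tx": 60, "ty": 8, "tz": 8, "wx": 0, "wy": 0, "wz": 0, "hand": 0},
  {"tx": 90, "ty": 11, "tz": 12, "wx": 0, "wy": 0, "wz": 0, "hand": 0},
  {"tx": 118, "ty": 14, "tz": 16, "wx": 0, "wy": 0, "wz": 0, "hand": 0},
  {"tx": 118, "ty": 14, "tz": 16, "wx": 0, "wy": 0, "wz": 0, "hand": 0},
  {"tx": 118, "ty": 14, "tz": 16, "wx": 0, "wy": 0, "wz": 0, "hand": 0},
])

```text
time: 6.0
eef_pos: [0.4492, 0.3203, 0.1506]
tcp_rot: [[0.326, 0.945, -0.001], [0.945, -0.326, -0.0], [-0.001, -0.001, -1.0]]
contact_force: [-0.6, -0.0, -1.1]
grip_width: 0.0098
```

```bash
python3 -c "
from h import *
from rig import robot
rel(.4476,.3242,.151,-19)
for n in ['scene','side','wrist']:
  im=robot.camera(n);cv2.imwrite(f'pics/{n}2.png',im[:,:,::-1])
  for k in ['peg_mid','gauge_eye']: print(n,k,[(np.round(d['position'],3),round(d['p'],2)) for d in robot.place_of(k,n)])
a=cv2.imread('pics/scene2.png')[200:320,340:450];b=cv2.imread('pics/side2.png')[200:320,100:210]
cv2.imwrite('pics/z2.png',cv2.resize(np.hstack([a,b]),None,fx=3.6,fy=3.6,interpolation=cv2.INTER_CUBIC))
"
```

```text
t [ 3.2 -2.8 -0.4] w [-0.001   0.0008 -0.0001] | pos [0.4492 0.3203 0.1506] yang -19.0 time 6.0 F [-0.6 -0.  -1.1] grip 9.8 q [ -8.  24. -39. 105.  18.  57. -73.]
scene peg_mid [(array([0.505, 0.303, 0.132]), 0.65), (array([0.512, 0.298, 0.004]), 0.31)]
scene gauge_eye [(array([0.448, 0.322, 0.136]), 0.71), (array([ 0.7  , -0.087, -0.004]), 0.7), (array([ 0.689, -0.028, -0.005]), 0.35)]
side peg_mid [(array([0.51 , 0.304, 0.132]), 0.91)]
side gauge_eye [(array([0.451, 0.32 , 0.134]), 0.91)]
wrist peg_mid [(array([0.51 , 0.307, 0.13 ]), 0.75)]
wrist gauge_eye []
```

View pics/z2.png

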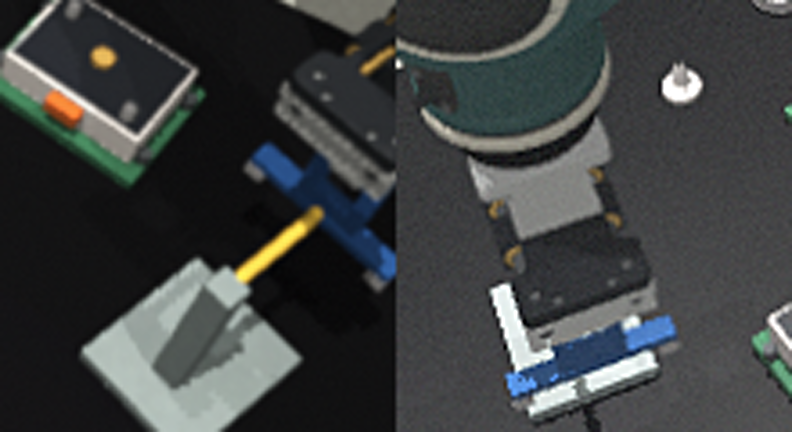

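View pics/wrist2.png

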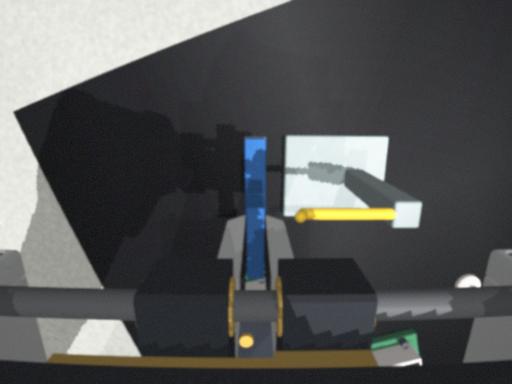

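```bash
python3 -c "
from h import *
from rig import robot
c=robot.get_calibration('wrist')
a=cv2.imread('pics/wrist2.png')[180:250,270:440]
cv2.imwrite('pics/z3.png',cv2.resize(a,None,fx=4.7,fy=4.7,interpolation=cv2.INTER_CUBIC))
M=R.from_euler('z',np.radians(-19.05)).as_matrix()
m=np.array([[35,-10,134],[35,10,134],[55,-10,134],[55,10,134],[-32,0,140],[-32,0,130],[35,0,130],[0,0,130]])/1000@M.T+[.509,.303,0]
print(proj(m,c).round(1).tolist(), ((proj(m,c)-[270,180]+.5)*4.7-.5).round(0).tolist())
"
```

```text
[[391.3, 228.2], [394.7, 201.2], [418.7, 228.0], [422.7, 201.1], [298.9, 218.2], [296.9, 213.3], [390.6, 213.0], [342.0, 213.2]] [[572.0, 228.0], [588.0, 101.0], [701.0, 227.0], [720.0, 101.0], [138.0, 182.0], [128.0, 158.0], [569.0, 157.0], [340.0, 158.0]]
```

View pics/z3.png

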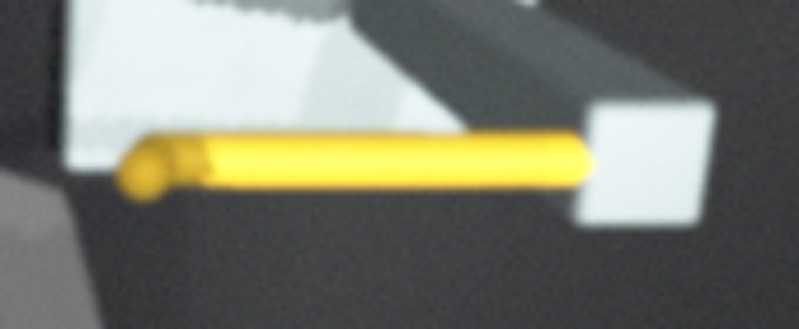

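Call:
servo_tool([
  {"tx": 3, "ty": 0, "tz": 0, "wx": 0, "wy": 0, "wz": 0, "hand": 0},
  {"tx": 3, "ty": 5, "tz": 0, "wx": 0, "wy": 0, "wz": 0, "hand": 0},
  {"tx": 3, "ty": 15, "tz": 0, "wx": 0, "wy": 0, "wz": 0, "hand": 0},
  {"tx": 3, "ty": 27, "tz": 0, "wx": 0, "wy": 0, "wz": 0, "hand": 0},
  {"tx": 3, "ty": 40, "tz": 0, "wx": 0, "wy": 0, "wz": 0, "hand": 0},
  {"tx": 3, "ty": 52, "tz": 0, "wx": 0, "wy": 0, "wz": 0, "hand": 0},
  {"tx": 3, "ty": 61, "tz": 0, "wx": 0, "wy": 0, "wz": 0, "hand": 0},
  {"tx": 3, "ty": 64, "tz": 0, "wx": 0, "wy": 0, "wz": 0, "hand": 0},
  {"tx": 3, "ty": 64, "tz": 0, "wx": 0, "wy": 0, "wz": 0, "hand": 0},
  {"tx": 3, "ty": 64, "tz": 0, "wx": 0, "wy": 0, "wz": 0, "hand": 0},
])

```text
time: 7.45
eef_pos: [0.5103, 0.303, 0.151]
tcp_rot: [[0.325, 0.946, -0.0], [0.946, -0.325, 0.0], [0.0, -0.0, -1.0]]
contact_force: [-0.1, 0.4, -1.8]
grip_width: 0.01
```

```bash
python3 -c "
from h import *
rel(.5109,.3023,.138,-19)
from rig import robot
im=robot.camera('wrist');cv2.imwrite('pics/w4.png',im[:,:,::-1])
"
```

```text
t [-0.5  0.8 13. ] w [-0.0003 -0.      0.0001] | pos [0.5103 0.303  0.151 ] yang -18.99 time 7.45 F [-0.1  0.4 -1.8] grip 10.0 q [ -6.  28. -37.  99.  19.  59. -68.]
```

View pics/w4.png

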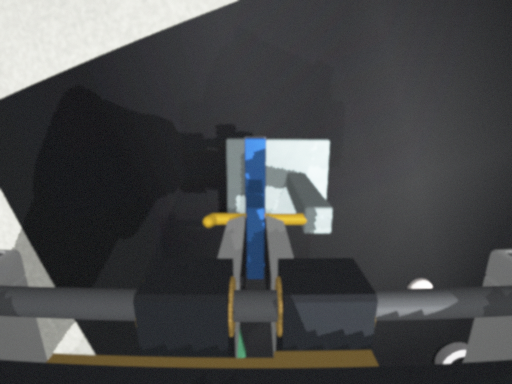

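Call:
servo_tool([
  {"tx": -0.5, "ty": 0.5, "tz": 5, "wx": 0, "wy": 0, "wz": 0, "hand": 0},
  {"tx": -0.5, "ty": 0.5, "tz": 9, "wx": 0, "wy": 0, "wz": 0, "hand": 0},
  {"tx": -0.5, "ty": 0.5, "tz": 12, "wx": 0, "wy": 0, "wz": 0, "hand": 0},
  {"tx": -0.5, "ty": 0.5, "tz": 12.5, "wx": 0, "wy": 0, "wz": 0, "hand": 0},
  {"tx": -0.5, "ty": 0.5, "tz": 12.5, "wx": 0, "wy": 0, "wz": 0, "hand": 0},
  {"tx": -0.5, "ty": 0.5, "tz": 12.5, "wx": 0, "wy": 0, "wz": 0, "hand": 0},
])

```text
time: 8.1
eef_pos: [0.511, 0.3022, 0.1386]
tcp_rot: [[0.326, 0.945, 0.0], [0.945, -0.326, 0.0], [0.0, -0.0, -1.0]]
contact_force: [0.2, -0.9, -1.5]
grip_width: 0.0098
```

```bash
python3 -c "
from h import *
rel(.5109,.3023,.138,-19)
"
```

```text
t [ 0.1 -0.2  0.6] w [-0.     -0.0002 -0.0004] | pos [0.511  0.3022 0.1386] yang -19.02 time 8.1 F [ 0.2 -0.9 -1.5] grip 9.8 q [ -6.  29. -37. 100.  20.  58. -69.]
```

Call:
servo_tool([
  {"tx": 0, "ty": 0, "tz": 0.5, "wx": 0, "wy": 0, "wz": 0, "hand": 0},
  {"tx": 0, "ty": 0, "tz": 0.5, "wx": 0, "wy": 0, "wz": 0, "hand": 12},
  {"tx": 0, "ty": 0, "tz": 0.5, "wx": 0, "wy": 0, "wz": 0, "hand": 15},
  {"tx": 0, "ty": 0, "tz": 0.5, "wx": 0, "wy": 0, "wz": 0, "hand": 19},
  {"tx": 0, "ty": 0, "tz": 0.5, "wx": 0, "wy": 0, "wz": 0, "hand": 24},
  {"tx": 0, "ty": 0, "tz": 0.5, "wx": 0, "wy": 0, "wz": 0, "hand": 24},
  {"tx": 0, "ty": 0, "tz": 0.5, "wx": 0, "wy": 0, "wz": 0, "hand": 24},
])

```text
time: 8.8
eef_pos: [0.511, 0.3021, 0.1381]
tcp_rot: [[0.326, 0.945, -0.0], [0.945, -0.326, 0.0], [0.0, -0.0, -1.0]]
contact_force: [0.6, -0.1, -0.4]
grip_width: 0.0241
```

```bash
python3 -c "
from h import *
rel(.5109,.3023,.138,-19)
from rig import robot
for n in ['scene','side','wrist']:
  im=robot.camera(n);cv2.imwrite(f'pics/{n}5.png',im[:,:,::-1])
a=cv2.imread('pics/scene5.png')[200:320,340:450];b=cv2.imread('pics/side5.png')[200:320,100:210];d=cv2.imread('pics/wrist5.png')[130:250,190:340]
cv2.imwrite('pics/z5.png',cv2.resize(np.hstack([a,b,d]),None,fx=2.1,fy=2.1,interpolation=cv2.INTER_CUBIC))
"
```

```text
t [ 0.1 -0.2  0.1] w [-0.0001 -0.0001 -0.0004] | pos [0.511  0.3021 0.1381] yang -19.02 time 8.8 F [ 0.6 -0.1 -0.4] grip 24.1 q [ -6.  29. -37. 100.  20.  58. -69.]
```

View pics/z5.png

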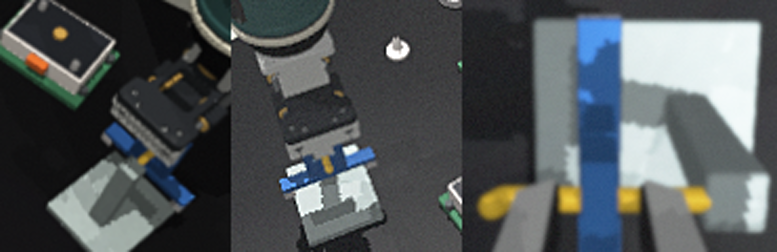

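Call:
servo_tool([
  {"tx": 0, "ty": 0, "tz": -6, "wx": 0, "wy": 0, "wz": 0, "hand": 24},
  {"tx": 0, "ty": 0, "tz": -15, "wx": 0, "wy": 0, "wz": 0, "hand": 24},
  {"tx": 0, "ty": 0, "tz": -28, "wx": 0, "wy": 0, "wz": 0, "hand": 24},
  {"tx": 0, "ty": 0, "tz": -45, "wx": 0, "wy": 0, "wz": 0, "hand": 24},
  {"tx": 0, "ty": 0, "tz": -70, "wx": 0, "wy": 0, "wz": 0, "hand": 24},
  {"tx": 0, "ty": 0, "tz": -90, "wx": 0, "wy": 0, "wz": 0, "hand": 94},
  {"tx": 0, "ty": 0, "tz": -90, "wx": 0, "wy": 0, "wz": 0, "hand": 94},
])

```text
time: 9.65
eef_pos: [0.512, 0.303, 0.2318]
tcp_rot: [[0.326, 0.945, 0.004], [0.945, -0.326, 0.002], [0.003, 0.003, -1.0]]
contact_force: [0.9, 0.5, -0.1]
grip_width: 0.0369
```

```bash
python3 -c "
from h import *
rel(.507,-.2774,.22,2.24)
from rig import robot
for n in ['scene','side','wrist']:
  im=robot.camera(n);cv2.imwrite(f'pics/{n}6.png',im[:,:,::-1])
a=cv2.imread('pics/scene6.png')[200:320,340:450];b=cv2.imread('pics/side6.png')[200:320,100:210];d=cv2.imread('pics/wrist6.png')[130:250,190:340]
cv2.imwrite('pics/z6.png',cv2.resize(np.hstack([a,b,d]),None,fx=2.1,fy=2.1,interpolation=cv2.INTER_CUBIC))
"
```

```text
t [-550.4  184.4   10.5] w [ 0.0038 -0.0028 -0.371 ] | pos [0.512  0.303  0.2318] yang -19.02 time 9.65 F [ 0.9  0.5 -0.1] grip 36.9 q [ -4.  24. -39.  94.  16.  67. -66.]
```

View pics/z6.png

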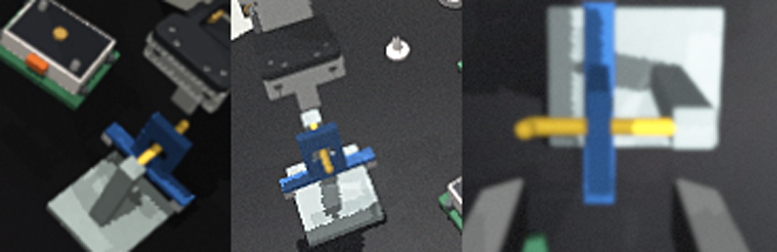

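```bash
python3 -c "
from h import *
rel(.527,-.05,.22,-4.2)
"
```

```text
t [-327.5  129.9    8.2] w [ 1.000e-04  1.000e-04 -2.587e-01] | pos [0.5109 0.3019 0.2281] yang -19.03 time 9.8 F [-0.2  1.2 -0.5] grip 49.0 q [ -4.  24. -39.  95.  16.  67. -66.]
```

Call:
servo_tool([
  {"tx": -45, "ty": 18, "tz": 1, "wx": 0, "wy": 0, "wz": -0.04, "hand": 94},
  {"tx": -95, "ty": 36, "tz": 3, "wx": 0, "wy": 0, "wz": -0.08, "hand": 94},
  {"tx": -140, "ty": 55, "tz": 5, "wx": 0, "wy": 0, "wz": -0.12, "hand": 94},
  {"tx": -185, "ty": 74, "tz": 6, "wx": 0, "wy": 0, "wz": -0.16, "hand": 94},
  {"tx": -230, "ty": 92, "tz": 8, "wx": 0, "wy": 0, "wz": -0.2, "hand": 94},
  {"tx": -275, "ty": 110, "tz": 8, "wx": 0, "wy": 0, "wz": -0.24, "hand": 94},
  {"tx": -310, "ty": 124, "tz": 8, "wx": 0, "wy": 0, "wz": -0.259, "hand": 94},
  {"tx": -327, "ty": 130, "tz": 8, "wx": 0, "wy": 0, "wz": -0.259, "hand": 94},
  {"tx": -327, "ty": 130, "tz": 8, "wx": 0, "wy": 0, "wz": -0.259, "hand": 94},
  {"tx": -327, "ty": 130, "tz": 8, "wx": 0, "wy": 0, "wz": -0.259, "hand": 94},
])

```text
time: 10.8
eef_pos: [0.5271, -0.0489, 0.2196]
tcp_rot: [[0.073, 0.997, -0.001], [0.997, -0.073, 0.001], [0.001, -0.001, -1.0]]
contact_force: [0.0, 0.7, 1.1]
grip_width: 0.0943
```

```bash
cat > look.py <<'E'
from h import *
from rig import robot
import sys,pickle
n=sys.argv[1]; s=robot.sense()
c=robot.get_calibration('wrist')
im=robot.camera('wrist');cv2.imwrite(f'pics/{n}.png',im[:,:,::-1])
pickle.dump((c,s),open(n+'.pkl','wb'))
print(s['qd'].round(2))
rel(.527,-.05,.22,-4.2,s)
E
python3 look.py w7
```

```text
[-1.25 -0.22 -0.74  0.09  0.02 -0.01 -0.1 ]
t [-1.1  0.  -0.4] w [-0.0008 -0.0005  0.0002] | pos [ 0.5271 -0.0489  0.2196] yang -4.19 time 10.8 F [0.  0.7 1.1] grip 94.3 q [ 32.  16. -35. 104.  10.  63. -11.]
```

View pics/w7.png

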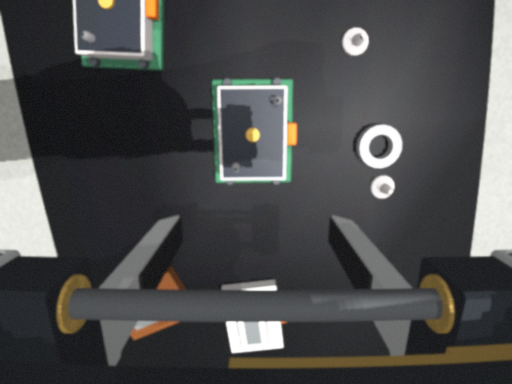

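```bash
python3 -c "
import cv2,pickle
from h import *
a=cv2.imread('pics/w7.png')[70:195,200:305]
# overlay prediction
c,s=pickle.load(open('w7.pkl','rb'))
M=R.from_euler('z',-.0735).as_matrix()
m=np.array([[40,55,42],[40,-55,42],[-40,-55,42],[-40,55,42],[28,38,60],[-20,-38,60],[0,0,48],[50,65,12],[50,-65,12],[-50,-65,12],[-50,65,12]])/1000@M.T+[.5271,-.0032,0]
p=proj(m,c);print(p.round(1).tolist())
k=5; b=cv2.resize(a,None,fx=k,fy=k,interpolation=cv2.INTER_CUBIC)
for q in p:
  u=((q-[200,70]+.5)*k-.5).astype(int); cv2.drawMarker(b,tuple(int(t) for t in u),(0,0,255),cv2.MARKER_CROSS,10,1)
cv2.imwrite('pics/z7.png',b)
"
```

```text
[[286.9, 85.7], [284.7, 180.3], [219.0, 180.3], [216.3, 85.7], [277.3, 100.6], [234.2, 169.4], [251.7, 135.0], [292.8, 79.2], [289.9, 182.6], [214.3, 182.6], [211.0, 79.2]]
```

View pics/z7.png

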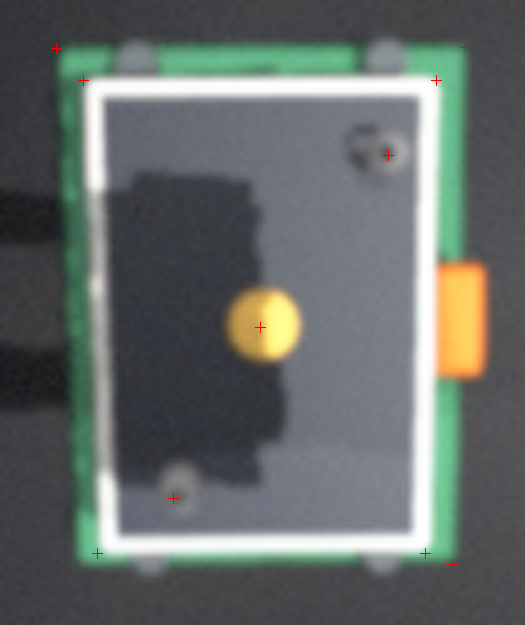

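```bash
python3 -c "
from h import *
import pickle
c,s=pickle.load(open('w7.pkl','rb'))
m=np.array([[40,55,42],[40,-55,42],[-40,-55,42],[-40,55,42],[-20,-38,60],[28,38,60],[0,0,48]])
p=un([(438,78),(431,552),(100,553),(86,79),(178,489),(392,152),(263,325)],200,70,5)
for fz in (True,False):
  v,r=fit([(c,m,p)],(.527,-.003,-.07),0,fz);print(v.round(4),np.degrees(v[2]).round(2));print(r.round(1).tolist())
"
```

```text
[ 5.279e-01 -2.700e-03 -7.030e-02 -5.000e-04] -4.03
[[0.2, -0.1], [-0.3, -0.3], [0.2, -0.3], [0.1, -0.0], [-0.2, 1.5], [-0.2, 0.0], [0.2, -0.1]]
[ 0.5279 -0.0027 -0.0702] -4.02
[[0.3, -0.2], [-0.3, -0.2], [0.2, -0.2], [0.0, -0.1], [-0.2, 1.6], [-0.1, -0.0], [0.2, -0.1]]
```

```bash
python3 -c "
from h import *
rel(.507,-.3,.2,2.24)
"
```

```text
t [-252.5   -2.    19.6] w [-0.0007 -0.0006 -0.111 ] | pos [ 0.5271 -0.0483  0.2197] yang -4.12 time 10.85 F [-1.3  0.4 -1.1] grip 94.4 q [ 31.  16. -35. 104.  10.  63. -11.]
```

Call:
servo_tool([
  {"tx": -30, "ty": 0, "tz": 3, "wx": 0, "wy": 0, "wz": -0.02, "hand": 94},
  {"tx": -75, "ty": -1, "tz": 8, "wx": 0, "wy": 0, "wz": -0.04, "hand": 94},
  {"tx": -120, "ty": -1, "tz": 12, "wx": 0, "wy": 0, "wz": -0.06, "hand": 94},
  {"tx": -165, "ty": -2, "tz": 16, "wx": 0, "wy": 0, "wz": -0.09, "hand": 94},
  {"tx": -210, "ty": -2, "tz": 20, "wx": 0, "wy": 0, "wz": -0.11, "hand": 94},
  {"tx": -240, "ty": -2, "tz": 20, "wx": 0, "wy": 0, "wz": -0.11, "hand": 94},
  {"tx": -252, "ty": -2, "tz": 20, "wx": 0, "wy": 0, "wz": -0.11, "hand": 94},
  {"tx": -252, "ty": -2, "tz": 20, "wx": 0, "wy": 0, "wz": -0.11, "hand": 94},
  {"tx": -252, "ty": -2, "tz": 20, "wx": 0, "wy": 0, "wz": -0.11, "hand": 94},
])

```text
time: 11.75
eef_pos: [0.5077, -0.2984, 0.2]
tcp_rot: [[-0.039, 0.999, 0.0], [0.999, 0.039, 0.001], [0.001, 0.0, -1.0]]
contact_force: [1.3, 0.5, -0.8]
grip_width: 0.0938
```

```bash
python3 look.py w8; python3 -c "
import cv2,pickle
from h import *
a=cv2.imread('pics/w8.png')
c,s=pickle.load(open('w8.pkl','rb'))
M=R.from_euler('z',.039).as_matrix()
m=np.array([[40,55,18],[40,-55,18],[-40,-55,18],[-40,55,18],[28,38,18],[-20,-38,18],[20,30,44],[20,-30,44],[-20,-30,44],[-20,30,44]])/1000@M.T+[.5071,-.2774,0]
p=proj(m,c);print(p.round(1).tolist())
o=p.min(0).astype(int)-15;o2=p.max(0).astype(int)+15; print(o,o2)
k=5; b=cv2.resize(a[o[1]:o2[1],o[0]:o2[0]],None,fx=k,fy=k,interpolation=cv2.INTER_CUBIC)
for q in p:
  u=((q-o+.5)*k-.5).astype(int); cv2.drawMarker(b,tuple(int(t) for t in u),(0,0,255),cv2.MARKER_CROSS,10,1)
cv2.imwrite('pics/z8.png',b)
"
```

```text
[-0.45 -0.48 -0.25  0.3  -0.01  0.05  0.16]
t [247.5  29.  -19.8] w [ 0.0002 -0.0008  0.1126] | pos [ 0.5077 -0.2984  0.2   ] yang 2.25 time 11.75 F [ 1.3  0.5 -0.8] grip 93.8 q [ 50.  23. -29.  97.  12.  63.  20.]
[[289.0, 107.9], [286.6, 198.6], [222.7, 198.7], [220.3, 108.0], [278.4, 122.8], [238.5, 185.5], [272.8, 131.1], [272.1, 184.1], [237.2, 184.2], [236.4, 131.1]]
[205  92] [303 213]
```

View pics/z8.png

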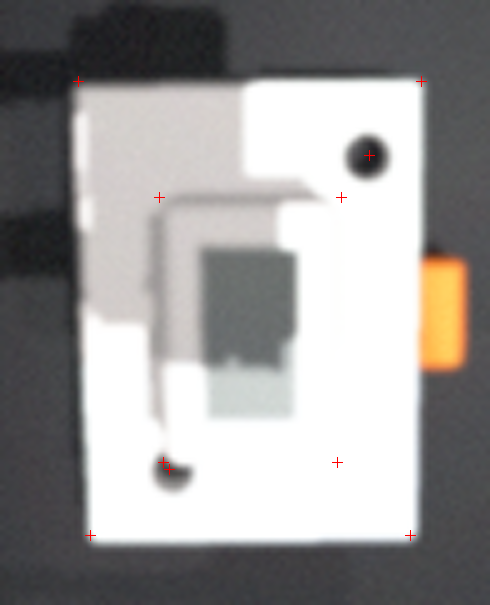

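```bash
python3 -c "
from h import *
import pickle
c,s=pickle.load(open('w8.pkl','rb'))
m=np.array([[40,55,18],[40,-55,18],[-40,-55,18],[-40,55,18],[28,38,18]])
p=un([(424,80),(417,543),(90,543),(73,82),(367,157)],205,92,5)
for fz in (True,False):
  v,r=fit([(c,m,p)],(.507,-.277,.04),0,fz);print(v.round(4),np.degrees(v[2]).round(2));print(r.round(1).tolist())
rel(v[0],v[1],.021,np.degrees(v[2]))
"
```

```text
[ 0.5071 -0.2774  0.0473  0.007 ] 2.71
[[-0.1, -0.0], [-0.4, -0.3], [-0.1, 0.3], [0.0, 0.2], [0.6, -0.2]]
[ 0.5072 -0.278   0.048 ] 2.75
[[-0.8, 0.6], [-0.9, -1.4], [0.6, -0.8], [0.7, 0.8], [0.2, 0.1]]
t [ 20.2   0.2 179.2] w [ 0.0003 -0.0006 -0.0083] | pos [ 0.5077 -0.2983  0.2001] yang 2.28 time 11.8 F [-0.3  0.6 -0.3] grip 94.2 q [ 50.  23. -29.  97.  12.  63.  20.]
```

Call:
servo_tool([
  {"tx": 12, "ty": -0.3, "tz": 30, "wx": 0, "wy": 0, "wz": -0.005, "hand": 94},
  {"tx": 20.5, "ty": -0.3, "tz": 75, "wx": 0, "wy": 0, "wz": -0.005, "hand": 94},
  {"tx": 20.5, "ty": -0.3, "tz": 115, "wx": 0, "wy": 0, "wz": -0.005, "hand": 94},
  {"tx": 20.5, "ty": -0.3, "tz": 145, "wx": 0, "wy": 0, "wz": -0.005, "hand": 94},
  {"tx": 20.5, "ty": -0.3, "tz": 165, "wx": 0, "wy": 0, "wz": -0.005, "hand": 94},
  {"tx": 20.5, "ty": -0.3, "tz": 176, "wx": 0, "wy": 0, "wz": -0.005, "hand": 94},
  {"tx": 20.5, "ty": -0.3, "tz": 178, "wx": 0, "wy": 0, "wz": -0.005, "hand": 94},
  {"tx": 20.5, "ty": -0.3, "tz": 178, "wx": 0, "wy": 0, "wz": -0.005, "hand": 94},
])

```text
time: 12.6
eef_pos: [0.5065, -0.2796, 0.0227]
tcp_rot: [[-0.043, 0.999, 0.001], [0.999, 0.043, -0.0], [-0.0, 0.001, -1.0]]
contact_force: [0.1, -0.3, 0.6]
grip_width: 0.094
```

```bash
python3 -c "
from h import *
rel(.5071,-.2776,.0215,2.5)
"
```

```text
t [2.  0.7 1.2] w [ 0.0006  0.0002 -0.0008] | pos [ 0.5065 -0.2796  0.0227] yang 2.45 time 12.6 F [ 0.1 -0.3  0.6] grip 94.0 q [ 45.  35. -25. 106.  20.  43.  12.]
```

Call:
servo_tool([
  {"tx": 0.5, "ty": 0.5, "tz": 0.5, "wx": 0, "wy": 0, "wz": 0, "hand": 60},
  {"tx": 0.5, "ty": 0.5, "tz": 0.5, "wx": 0, "wy": 0, "wz": 0, "hand": 45},
  {"tx": 0.5, "ty": 0.5, "tz": 0.5, "wx": 0, "wy": 0, "wz": 0, "hand": 30},
  {"tx": 0.5, "ty": 0.5, "tz": 0.5, "wx": 0, "wy": 0, "wz": 0, "hand": 20},
  {"tx": 0.5, "ty": 0.5, "tz": 0.5, "wx": 0, "wy": 0, "wz": 0, "hand": 20},
  {"tx": 0.5, "ty": 0.5, "tz": 0.5, "wx": 0, "wy": 0, "wz": 0, "hand": 20},
  {"tx": 0.5, "ty": 0.5, "tz": 0.5, "wx": 0, "wy": 0, "wz": 0, "hand": 20},
  {"tx": 0.5, "ty": 0.5, "tz": 0.5, "wx": 0, "wy": 0, "wz": 0, "hand": 20},
], grip_force=45)

```text
time: 13.4
eef_pos: [0.5064, -0.2796, 0.0215]
tcp_rot: [[-0.042, 0.999, -0.0], [0.999, 0.042, 0.0], [0.0, -0.0, -1.0]]
contact_force: [-0.4, -0.3, 1.3]
grip_width: 0.0396
```

```bash
python3 -c "
from h import *
rel(.5071,-.2776,.0215,2.5)
"
```

```text
t [ 2.   0.8 -0. ] w [-0.0001 -0.0001 -0.0017] | pos [ 0.5064 -0.2796  0.0215] yang 2.4 time 13.4 F [-0.4 -0.3  1.3] grip 39.6 q [ 45.  35. -24. 106.  20.  43.  12.]
```

Call:
servo_tool([
  {"tx": 0, "ty": 0, "tz": -10, "wx": 0, "wy": 0, "wz": 0, "hand": 20},
  {"tx": 0, "ty": 0, "tz": -30, "wx": 0, "wy": 0, "wz": 0, "hand": 20},
  {"tx": 0, "ty": 0, "tz": -60, "wx": 0, "wy": 0, "wz": 0, "hand": 20},
  {"tx": 0, "ty": 0, "tz": -90, "wx": 0, "wy": 0, "wz": 0, "hand": 20},
  {"tx": 0, "ty": 0, "tz": -110, "wx": 0, "wy": 0, "wz": 0, "hand": 20},
  {"tx": 0, "ty": 0, "tz": -110, "wx": 0, "wy": 0, "wz": 0, "hand": 20},
])

```text
time: 14.0
eef_pos: [0.5076, -0.2802, 0.1347]
tcp_rot: [[-0.042, 0.999, 0.004], [0.999, 0.042, -0.002], [-0.002, 0.004, -1.0]]
contact_force: [1.6, -0.3, -2.4]
grip_width: 0.0398
```

```bash
python3 look.py w9; python3 -c "
from h import *
a=np.radians(-4.1); v=np.array([.5277,-.0029])-.0018*np.array([-np.sin(a),np.cos(a)])
print(v); rel(v[0],v[1],.120,-4.1)
"
```

```text
[-0.54  2.64  0.99  2.31  1.24 -2.68 -0.95]
t [228.9  29.3 -85.7] w [0.0037 0.0023 0.1153] | pos [ 0.5076 -0.2802  0.1347] yang 2.41 time 14.0 F [ 1.6 -0.3 -2.4] grip 39.8 q [ 48.  26. -28. 102.  15.  55.  16.]
[ 0.5275713  -0.00469539]
t [274.1  32.2  12.6] w [0.0018 0.0013 0.1134] | pos [ 0.5068 -0.2799  0.1329] yang 2.4 time 14.05 F [ 0.7 -0.5 -3.2] grip 39.9 q [ 48.  26. -28. 102.  15.  55.  16.]
```

View pics/w9.png

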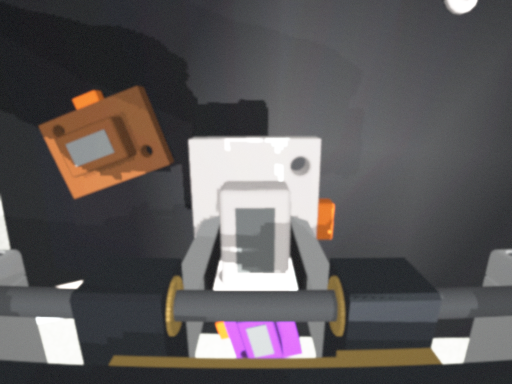

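```bash
python3 -c "
import cv2
a=cv2.imread('pics/w9.png')[125:285,180:345]
cv2.imwrite('pics/z9.png',cv2.resize(a,None,fx=4.5,fy=3.7*4.5/4.5,interpolation=cv2.INTER_CUBIC))
"
```

```text
(no output)
```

View pics/z9.png

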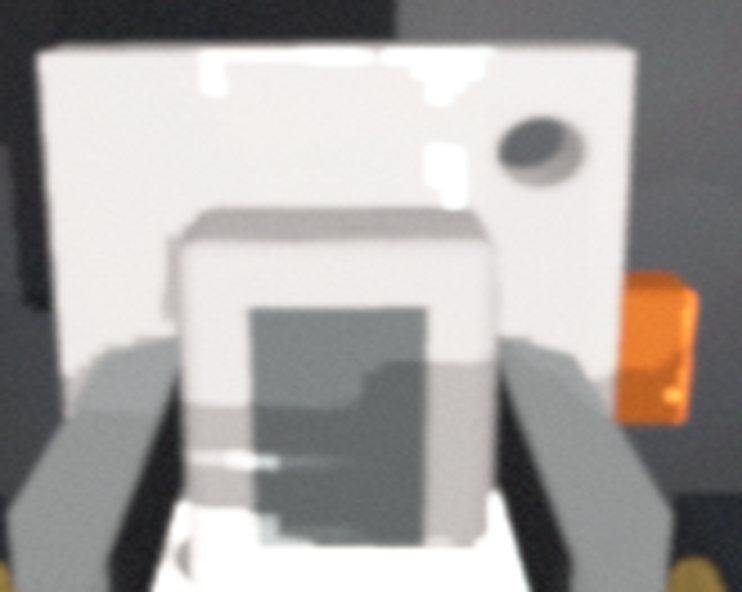

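```bash
python3 -c "
from h import *
import pickle
c,s=pickle.load(open('w9.pkl','rb'))
m=np.array([[-40,55,18],[40,55,18],[28,38,18],[-20,30,44],[20,30,44],[20,-30,44]])
q=np.array([(40,53),(634,53),(541,150),(182,240),(493,242),(489,547)],float)
p=(q+.5)/[4.5,3.7]-.5+[180,125]
for fz in (True,False):
  v,r=fit([(c,m,p)],(.507,-.277,.04),.113,fz);print(v.round(4),np.degrees(v[2]).round(2));print(r.round(1).tolist())
  M=s['tcp_rot'];print(((M.T@(np.r_[v[:2],v[3] if fz else .113]-s['eef_pos']))*1000).round(2), s['eef_pos'])
"
```

```text
[ 0.5082 -0.2794  0.0452  0.1074] 2.59
[[2.1, 0.4], [-1.3, -0.2], [-0.7, 0.6], [-0.6, -0.8], [2.0, -1.7], [0.1, 10.7]]
[ 0.76  0.51 27.38] [ 0.50764485 -0.28016125  0.1347465 ]
[ 0.5077 -0.2785  0.0425] 2.43
[[-0.4, -0.5], [0.2, -0.7], [0.1, 0.9], [-2.6, 0.1], [2.6, -0.6], [0.2, 14.6]]
[ 1.67  0.04 21.74] [ 0.50764485 -0.28016125  0.1347465 ]
```

Call:
servo_tool([
  {"tx": 20, "ty": 2, "tz": 1, "wx": 0, "wy": 0, "wz": 0.01, "hand": 20},
  {"tx": 55, "ty": 6, "tz": 3, "wx": 0, "wy": 0, "wz": 0.03, "hand": 20},
  {"tx": 95, "ty": 11, "tz": 6, "wx": 0, "wy": 0, "wz": 0.05, "hand": 20},
  {"tx": 135, "ty": 16, "tz": 9, "wx": 0, "wy": 0, "wz": 0.07, "hand": 20},
  {"tx": 175, "ty": 20, "tz": 11, "wx": 0, "wy": 0, "wz": 0.09, "hand": 20},
  {"tx": 215, "ty": 25, "tz": 14, "wx": 0, "wy": 0, "wz": 0.11, "hand": 20},
  {"tx": 250, "ty": 30, "tz": 17, "wx": 0, "wy": 0, "wz": 0.113, "hand": 20},
  {"tx": 268, "ty": 32, "tz": 17, "wx": 0, "wy": 0, "wz": 0.113, "hand": 20},
  {"tx": 274, "ty": 32, "tz": 17, "wx": 0, "wy": 0, "wz": 0.113, "hand": 20},
  {"tx": 274, "ty": 32, "tz": 17, "wx": 0, "wy": 0, "wz": 0.113, "hand": 20},
  {"tx": 274, "ty": 32, "tz": 17, "wx": 0, "wy": 0, "wz": 0.113, "hand": 20},
])

```text
time: 15.15
eef_pos: [0.5266, -0.0058, 0.1141]
tcp_rot: [[0.072, 0.997, -0.001], [0.997, -0.072, -0.0], [-0.0, -0.001, -1.0]]
contact_force: [0.2, 0.7, -0.9]
grip_width: 0.0397
```

```bash
python3 look.py w10; python3 -c "
from h import *
from rig import robot
rel(.5276,-.0046,.0875,-4.1)
for n in ['scene','side']:
  im=robot.camera(n);cv2.imwrite(f'pics/{n}10.png',im[:,:,::-1])
a=cv2.imread('pics/scene10.png')[170:270,230:350];b=cv2.imread('pics/side10.png')[165:265,170:290];
cv2.imwrite('pics/z10.png',cv2.resize(np.hstack([a,b]),None,fx=3.3,fy=3.3,interpolation=cv2.INTER_CUBIC))
"
```

```text
[ 0.54 -0.13  0.04 -0.19  0.05  0.09 -0.14]
t [ -44.1    3.5 -105.9] w [-0.0008  0.0004  0.001 ] | pos [ 0.5266 -0.0058  0.1141] yang -4.14 time 15.15 F [ 0.2  0.7 -0.9] grip 39.7 q [ 23.  23. -32. 110.  16.  51. -20.]
t [ 1.4  0.8 26.7] w [-0.0006  0.0004 -0.0012] | pos [ 0.5267 -0.006   0.1142] yang -4.17 time 15.2 F [-0.2 -0.3 -1. ] grip 39.7 q [ 23.  23. -32. 110.  16.  51. -20.]
```

View pics/w10.png

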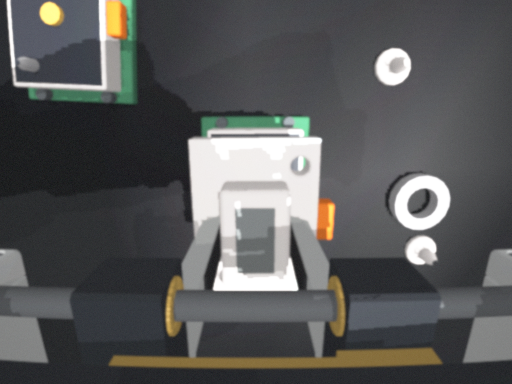

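View pics/z10.png

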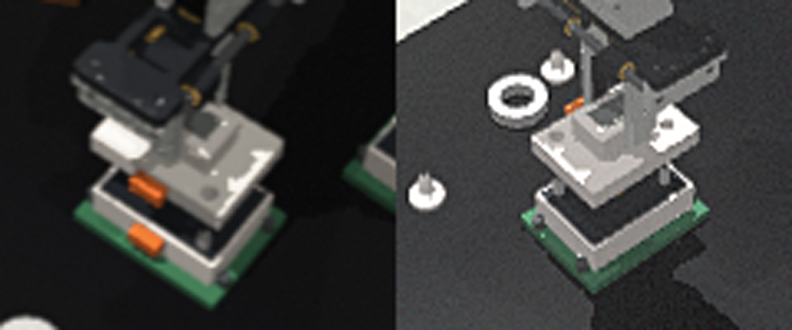

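```bash
python3 -c "
from h import *
import pickle
c,s=pickle.load(open('w10.pkl','rb'))
a=cv2.imread('pics/w10.png')[110:210,180:340];k=4.9
b=cv2.resize(a,None,fx=k,fy=k,interpolation=cv2.INTER_CUBIC)
def mk(m,v,z,col):
  M=R.from_euler('z',np.radians(v[2])).as_matrix()
  for q in proj(np.array(m)/1000@M.T+[v[0],v[1],z],c):
    u=((q-[180,110]+.5)*k-.5); cv2.drawMarker(b,tuple(int(t) for t in u),col,cv2.MARKER_CROSS,12,1)
mk([[40,55,42],[-40,55,42],[50,65,12],[-50,65,12],[28,38,60]],(.5278,-.0029,-4.1),0,(0,0,255))
u=s['eef_pos']+s['tcp_rot']@[.0017,0,.0215]
mk([[40,55,18],[-40,55,18],[40,55,0],[-40,55,0],[28,38,18],[20,30,44],[-20,30,44]],(u[0],u[1],-4.14),u[2],(255,0,0))
cv2.imwrite('pics/z11.png',b)
"
```

```text
(no output)
```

View pics/z11.png

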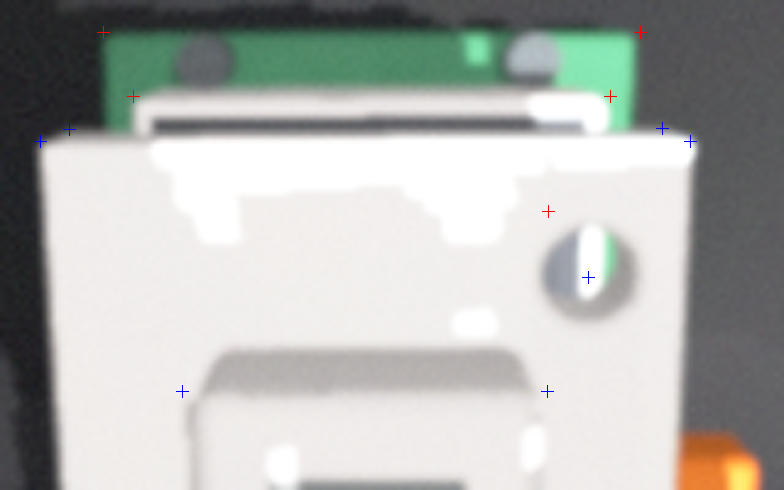

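Call:
servo_tool([
  {"tx": 1.4, "ty": 0.7, "tz": 5, "wx": 0, "wy": 0, "wz": 0, "hand": 20},
  {"tx": 1.4, "ty": 0.7, "tz": 12, "wx": 0, "wy": 0, "wz": 0, "hand": 20},
  {"tx": 1.4, "ty": 0.7, "tz": 19, "wx": 0, "wy": 0, "wz": 0, "hand": 20},
  {"tx": 1.4, "ty": 0.7, "tz": 24, "wx": 0, "wy": 0, "wz": 0, "hand": 20},
  {"tx": 1.4, "ty": 0.7, "tz": 26, "wx": 0, "wy": 0, "wz": 0, "hand": 20},
  {"tx": 1.4, "ty": 0.7, "tz": 26, "wx": 0, "wy": 0, "wz": 0, "hand": 20},
  {"tx": 1.4, "ty": 0.7, "tz": 26, "wx": 0, "wy": 0, "wz": 0, "hand": 20},
])

```text
time: 16.0
eef_pos: [0.5277, -0.0031, 0.0886]
tcp_rot: [[0.071, 0.997, 0.0], [0.997, -0.071, 0.0], [0.0, 0.0, -1.0]]
contact_force: [-0.1, -0.0, -1.2]
grip_width: 0.0398
```

```bash
python3 look.py w12;python3 -c "
from h import *
from rig import robot
rel(.5276,-.0046,.0765,-4.1)
for n in ['scene','side']:
  im=robot.camera(n);cv2.imwrite(f'pics/{n}12.png',im[:,:,::-1])
a=cv2.imread('pics/scene12.png')[170:270,230:350];b=cv2.imread('pics/side12.png')[165:265,170:290];
cv2.imwrite('pics/z12.png',cv2.resize(np.hstack([a,b]),None,fx=3.3,fy=3.3,interpolation=cv2.INTER_CUBIC))
"
```

```text
[ 0.16 -0.24 -0.2  -0.18  0.09  0.   -0.02]
t [ -46.8    2.6 -131.4] w [ 0.     -0.0001  0.0024] | pos [ 0.5277 -0.0031  0.0886] yang -4.06 time 16.0 F [-0.1 -0.  -1.2] grip 39.8 q [ 22.  26. -31. 111.  17.  48. -22.]
t [-1.5 -0.1 12.2] w [ 0.0003 -0.0001  0.0007] | pos [ 0.5278 -0.0031  0.0887] yang -4.06 time 16.05 F [ 0.5 -1.  -1.7] grip 39.8 q [ 22.  26. -31. 111.  17.  48. -22.]
```

View pics/z12.png

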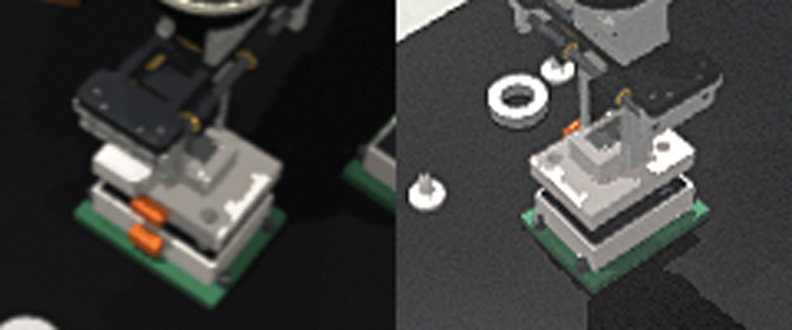

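View pics/w12.png

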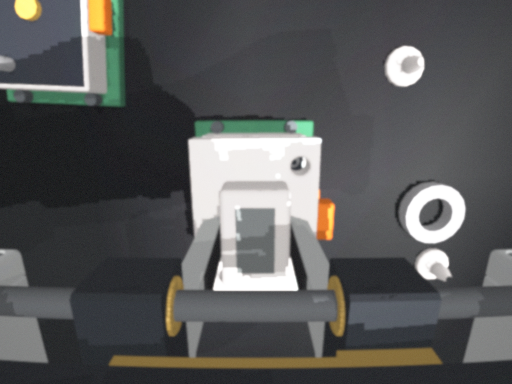

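Call:
servo_tool([
  {"tx": -1.5, "ty": 0, "tz": 0, "wx": 0, "wy": 0, "wz": 0, "hand": 20},
  {"tx": -1.5, "ty": 0, "tz": 2, "wx": 0, "wy": 0, "wz": 0, "hand": 20},
  {"tx": -1.5, "ty": 0, "tz": 5, "wx": 0, "wy": 0, "wz": 0, "hand": 20},
  {"tx": -1.5, "ty": 0, "tz": 8, "wx": 0, "wy": 0, "wz": 0, "hand": 20},
  {"tx": -1.5, "ty": 0, "tz": 10, "wx": 0, "wy": 0, "wz": 0, "hand": 20},
  {"tx": -1.5, "ty": 0, "tz": 10, "wx": 0, "wy": 0, "wz": 0, "hand": 20},
  {"tx": -1.5, "ty": 0, "tz": 10, "wx": 0, "wy": 0, "wz": 0, "hand": 20},
  {"tx": -1.5, "ty": 0, "tz": 10, "wx": 0, "wy": 0, "wz": 0, "hand": 20},
])

```text
time: 16.95
eef_pos: [0.5276, -0.0046, 0.0786]
tcp_rot: [[0.071, 0.997, 0.0], [0.997, -0.071, 0.0], [0.0, 0.0, -1.0]]
contact_force: [-0.3, -0.6, -1.2]
grip_width: 0.0399
```

```bash
python3 look.py w13;python3 -c "
from h import *
rel(.5276,-.0046,.0695,-4.1)
a=cv2.imread('pics/w13.png')[110:210,180:340];k=4.9
cv2.imwrite('pics/z13.png',cv2.resize(a,None,fx=k,fy=k,interpolation=cv2.INTER_CUBIC))
"
```

```text
[ 0.13 -0.01 -0.01  0.05  0.08 -0.03  0.05]
t [ -45.3    2.6 -141.4] w [ 0.     -0.0001  0.0024] | pos [ 0.5276 -0.0046  0.0786] yang -4.06 time 16.95 F [-0.3 -0.6 -1.2] grip 39.9 q [ 22.  26. -30. 112.  18.  47. -22.]
t [ 0.  -0.   9.1] w [ 0.0001 -0.0001  0.0006] | pos [ 0.5276 -0.0046  0.0786] yang -4.07 time 17.0 F [ 0.2 -0.6 -1.9] grip 40.0 q [ 22.  26. -30. 112.  18.  47. -22.]
```

View pics/z13.png

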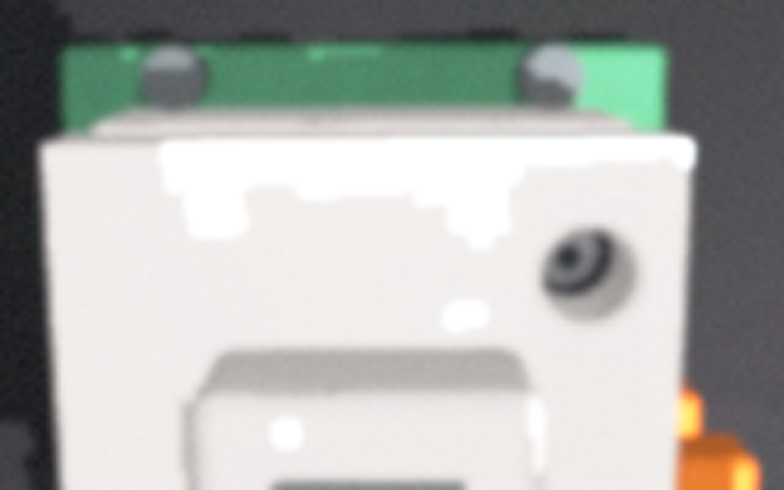

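Call:
servo_tool([
  {"tx": 0, "ty": 0, "tz": 2, "wx": 0, "wy": 0, "wz": 0, "hand": 20},
  {"tx": 0, "ty": 0, "tz": 4, "wx": 0, "wy": 0, "wz": 0, "hand": 20},
  {"tx": 0, "ty": 0, "tz": 6, "wx": 0, "wy": 0, "wz": 0, "hand": 20},
  {"tx": 0, "ty": 0, "tz": 7, "wx": 0, "wy": 0, "wz": 0, "hand": 20},
  {"tx": 0, "ty": 0, "tz": 7, "wx": 0, "wy": 0, "wz": 0, "hand": 20},
], grip_force=60)

```text
time: 17.5
eef_pos: [0.5274, -0.0046, 0.0713]
tcp_rot: [[0.071, 0.997, -0.0], [0.997, -0.071, 0.0], [0.0, -0.0, -1.0]]
contact_force: [-0.6, -0.3, -1.7]
grip_width: 0.0399
```

```bash
python3 -c "
from h import *
from rig import robot
rel(.5276,-.0046,.0635,-4.1); print(robot.sense()['wrist_torque'])"
```

```text
t [0.1 0.2 7.8] w [-0.0004 -0.0001  0.0006] | pos [ 0.5274 -0.0046  0.0713] yang -4.07 time 17.5 F [-0.6 -0.3 -1.7] grip 39.9 q [ 22.  27. -30. 112.  18.  46. -23.]
[-0.03102833 -0.13653674  0.02618734]
```

Call:
servo_tool([
  {"tx": 0, "ty": 0, "tz": 2, "wx": 0, "wy": 0, "wz": 0, "hand": 20},
  {"tx": 0, "ty": 0, "tz": 4, "wx": 0, "wy": 0, "wz": 0, "hand": 20},
  {"tx": 0, "ty": 0, "tz": 6, "wx": 0, "wy": 0, "wz": 0, "hand": 20},
  {"tx": 0, "ty": 0, "tz": 7.5, "wx": 0, "wy": 0, "wz": 0, "hand": 20},
  {"tx": 0, "ty": 0, "tz": 7.5, "wx": 0, "wy": 0, "wz": 0, "hand": 20},
  {"tx": 0, "ty": 0, "tz": 7.5, "wx": 0, "wy": 0, "wz": 0, "hand": 20},
])

```text
time: 18.1
eef_pos: [0.5278, -0.0046, 0.0642]
tcp_rot: [[0.071, 0.997, 0.0], [0.997, -0.071, -0.0], [-0.0, 0.0, -1.0]]
contact_force: [-2.6, -0.8, 7.5]
grip_width: 0.0392
```

```bash
python3 -c "
from h import *
from rig import robot
rel(.5276,-.0046,.0635,-4.1); print(robot.sense()['wrist_torque'])"
```

```text
t [ 0.  -0.2  0.7] w [0.0004 0.     0.0005] | pos [ 0.5278 -0.0046  0.0642] yang -4.07 time 18.1 F [-2.6 -0.8  7.5] grip 39.2 q [ 21.  28. -30. 112.  19.  45. -23.]
[-0.09636726  0.39787316 -0.03647269]
```

Call:
servo_tool([
  {"tx": 0, "ty": 0, "tz": 0.7, "wx": 0, "wy": 0, "wz": 0, "hand": 20},
  {"tx": 0, "ty": 0, "tz": 1.4, "wx": 0, "wy": 0, "wz": 0, "hand": 20},
  {"tx": 0, "ty": 0, "tz": 2, "wx": 0, "wy": 0, "wz": 0, "hand": 20},
  {"tx": 0, "ty": 0, "tz": 2, "wx": 0, "wy": 0, "wz": 0, "hand": 20},
  {"tx": 0, "ty": 0, "tz": 2, "wx": 0, "wy": 0, "wz": 0, "hand": 20},
])

```text
time: 18.6
eef_pos: [0.5278, -0.0047, 0.0634]
tcp_rot: [[0.071, 0.997, 0.0], [0.997, -0.071, -0.001], [-0.001, 0.001, -1.0]]
contact_force: [-12.7, -1.2, 35.4]
grip_width: 0.0392
```

```bash
python3 -c "
from h import *
from rig import robot
rel(.5276,-.0046,.0635,-4.1); print(robot.sense()['wrist_torque'])"
```

```text
t [ 0.  -0.2 -0.1] w [0.0005 0.0009 0.0006] | pos [ 0.5278 -0.0047  0.0634] yang -4.07 time 18.6 F [-12.7  -1.2  35.4] grip 39.2 q [ 21.  28. -30. 112.  19.  45. -23.]
[-0.23970744  3.16846009 -0.03291323]
```

Call:
servo_tool([
  {"tx": 0, "ty": -0.3, "tz": -0.4, "wx": 0, "wy": 0, "wz": 0, "hand": 20},
  {"tx": 0, "ty": -0.4, "tz": -0.5, "wx": 0, "wy": 0, "wz": 0, "hand": 20},
  {"tx": 0, "ty": -0.4, "tz": -0.5, "wx": 0, "wy": 0, "wz": 0, "hand": 20},
  {"tx": 0, "ty": -0.4, "tz": -0.5, "wx": 0, "wy": 0, "wz": 0, "hand": 20},
])

```text
time: 19.0
eef_pos: [0.5277, -0.0047, 0.0634]
tcp_rot: [[0.071, 0.997, 0.001], [0.997, -0.071, -0.0], [-0.0, 0.001, -1.0]]
contact_force: [-4.4, -1.3, 19.7]
grip_width: 0.0397
```

```bash
python3 look.py w14; python3 -c "
from h import *
from rig import robot
rel(.5276,-.0046,.0635,-4.1); print(robot.sense()['wrist_torque'])
for n in ['scene','side']:
  im=robot.camera(n);cv2.imwrite(f'pics/{n}14.png',im[:,:,::-1])
a=cv2.imread('pics/scene14.png')[170:270,230:350];b=cv2.imread('pics/side14.png')[165:265,170:290];
a2=cv2.imread('pics/scene14.png')[200:300,340:460];b2=cv2.imread('pics/side14.png')[210:310,100:220];
cv2.imwrite('pics/z14.png',cv2.resize(np.vstack([np.hstack([a,b]),np.hstack([a2,b2])]),None,fx=3,fy=3,interpolation=cv2.INTER_CUBIC))
"
```

```text
[ 0.1  -0.01 -0.03 -0.03 -0.01  0.05 -0.03]
t [ -45.3    2.7 -156.5] w [0.0012 0.0004 0.0022] | pos [ 0.5277 -0.0047  0.0634] yang -4.07 time 19.0 F [-4.4 -1.3 19.7] grip 39.7 q [ 21.  28. -30. 112.  19.  45. -23.]
t [ 0.  -0.1 -0.1] w [0.0012 0.0003 0.0005] | pos [ 0.5277 -0.0047  0.0634] yang -4.07 time 19.05 F [-4.5 -1.7 19.8] grip 39.9 q [ 21.  28. -30. 112.  19.  45. -23.]
[-0.13180903  1.3783196   0.02762396]
```

View pics/z14.png

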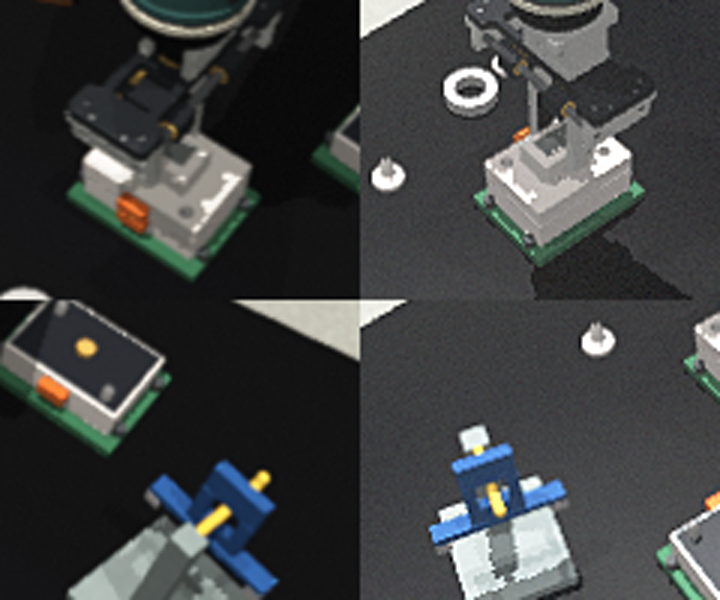

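View pics/w14.png

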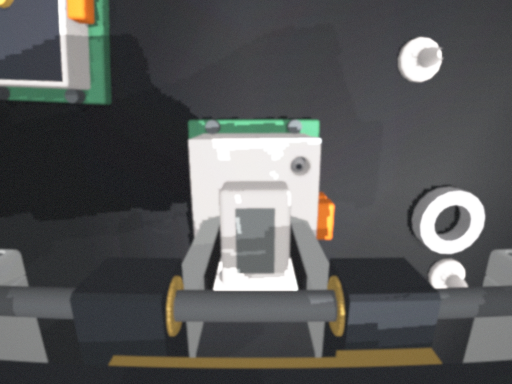

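```bash
python3 -c "
from rig import robot
print(robot.job_done()); s=robot.sense(); print(s['time'],s['contact_force'],s['eef_pos'])"
```

```text
the job is handed in; nothing more can be done
None
the job is handed in; nothing more can be done
```

The job is handed in at about 19 s of the 61 s allowed. The gauge is hanging on the peg, and the upper half is held pressed shut on the lower half.

- **Gauge:** I lifted it off the right-hand lower half, threaded its window over the yellow peg, let go and backed off upward. The last scene and side pictures show it still hanging with the peg through its window, clear of the fingers.
- **Upper half:** I gripped the white upper half across its block and lowered it over both dowels, orange boss above orange boss. I then pressed it against the spring with a 60 N grip and kept holding.
- **Closure:** The fingertips sit at 63.4 mm, against 63.5 mm expected when shut. That height did not change when I eased the press from about 35 N to about 20 N, so the halves are on a hard stop. No gap shows in the pictures.
- **Alignment:** By my own camera fits, the upper half's centre and turn match the lower half's to about 1 mm and 0.1°.
- **Left in place:** I never went near the cones or the ring, and they look unmoved in the last pictures.

While pressing at 35 N there was a side force of about 13 N. A 0.4 mm sideways correction together with the lighter press brought it down to about 4.5 N, and that much remains. The hand-in gave no verdict, and no reading could be taken after it.

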